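# Turn out the hot slugs and take their temperature

### The arm

A 6-joint arm with a two-finger parallel gripper is mounted at the origin on the work surface. World frame = base frame: x ahead of the robot, y to its left, z up, the work surface at z = 0. Lengths are in m, angles in degrees, forces in N, time in s.
With the tool pointing down it reaches from about 0.3 to 1 m from the base axis. Payload 5.1 kg.
Tool frame: the origin (TCP) lies midway between the tips of the shut fingers; the grasp point (between the pads) lies 19 mm behind it; z points along the fingers, x is the direction in which the jaws open and shut, and the axes are right-handed (so a half turn about z gives the same grasp; the last joint's range is limited). The gripper opens to 95 mm and grips with 3 to 60 N. Pads are 20 mm wide; open, the fingers measure 119 mm over their backs; the gripper's body (75 mm by 180 mm) begins 59 mm behind the grasp point.
Start: joints at [67.345, 7.093, 94.555, -0, 78.352, -4.733], TCP at [0.2, 0.618, 0.215] pointing down, gripper open.
Joint ranges: [-149.61, 149.61], [-58.7, 133.49], [1.44, 155.28], [-77.14, 257.14], [18.33, 153.61], [-166.67, 166.67]. Speed limits (degrees/s): [147.25, 147.25, 180, 180, 180, 180].

### API

Orientations are given as [roll, pitch, yaw] about the fixed x, y, z axes, in that order (R = Rz(yaw) Ry(pitch) Rx(roll)).
In Python, from plant import robot gives the robot as it stands.
- The arm moves only by the shell command python3 -m creep 'ROWS' [OPENING]. ROWS is JSON, a list of rows, each an object of numbers: "dx", "dy", "dz": the shift along the tool's x, y, z in mm; "rx", "ry", "rz": the turn, a rotation vector about the tool's x, y, z in degrees. A call has 1 to 10 rows; each row is the pose to reach, as a shift and turn from the pose measured when the call began, along the tool's axes at that moment; what a row does not reach only later rows make up. A row lasts 1/8 s, in which the tool goes at most 62.5 mm and 10.7 degrees, less where a joint would pass 70% of its speed; a pose out of reach is approached as far as the arm can. A call with a gripper value outside its range is refused whole. OPENING is the opening, from 0 (shut) to 1 (fully open), set as the call begins (- or left out, the last holds). The fingers move at their own pace and stop on an object; the grip force is fixed at half the most. Time passes only in rows, so rows that repeat a pose let the fingers close. It gives the time, the measured TCP pose, the force and the opening at its end, in the units of the state.
- robot.state(): the state, without advancing time (a new reading comes with each control period).
- robot.grab_frame(name): name is "side" or "top" or "wrist"; returns a dict with "pixels" (420x560x3 uint8, red, green, blue), "intrinsics" (3x3 intrinsics, pixels), "R" (3x3) and "t" (3): a world point X has camera coordinates R X + t. Camera axes: x right, y down, z forward; pixel columns grow to the right and rows downward; lengths in m; the calibration is good to about 2 mm. A picture is of the moment at which its call begins. There is no depth.
- robot.job_done(): hands the job in, once; it reports no verdict.
The state is a dict: "time_s": time; "q": joint angles; "qvel": joint speeds; "joint_torque": joint torques, N m; "position": TCP position; "eef_rot": TCP orientation; "contact_force": force on the tool from outside, world axes, zero at the start; "torque": the same for the moment, N m; "opening": opening from 0.0 (shut) to 1.0 (fully open).
Only numpy, scipy, OpenCV 4.12 (cv2) and the standard library are available. Lean on these libraries where they do the work, as an engineer would, in place of code of your own. Each camera call takes 0.05 s, during which the arm holds its last target. There are 200 camera calls.

### The job

Tip the four hot brass slugs out of the melting dish into the steel cooling tray without laying a finger on them, then stand the dish gently upright again on the fire brick, the whole of its base on the brick. Then pick up the infrared thermometer, point its lens steeply down at the middle of one of the slugs in the tray from about 10 cm away and hold it still there for two seconds, without touching slugs or tray with it, and lay it gently back on its side on its cork mat. Leave the other things on the bench where they are.

Things in the scene. Friction and masses are not known exactly. Their poses are not given: they have to be found in the camera images.
- brick: Fixed cream fire brick, 114 (its x) x 230 (its y) x 32 high; origin at the centre of its underside. Left or right of the tray, turned up to 0.2 rad. Dish and casting flask stand on it side by side; the dish's handle juts out over the long edge facing the robot (brick -x).
- dish: Loose melting dish, 0.22 to 0.3 kg, on the brick: flared round white ceramic bowl, base radius 30, rim radius 50, 32 high, wall 5, inner floor 6 above the base, in a steel ring with a level handle. Origin at the centre of the base, z up, handle along -x. Four slugs lie on its floor; its wall slopes 32 degrees from upright; a 100-degree tip empties it.
- dish_grip (a point): Point on the axis of the dish's handle, 105 from the dish's own axis and 34 above the base. The handle is a straight bar, round, 22 in diameter, from 75 to 185 from the dish's axis (its axis along dish -x, level).
- tray: Fixed low steel cooling tray, 150 (its x) x 190 (its y), rim 18 high, wall and floor 3 thick; origin at the centre of its underside, z up. In front of the robot, between brick and mat; turned up to 0.2 rad.
- thermometer: Loose pistol-shaped infrared thermometer, 0.16 to 0.26 kg, lying on its side on the mat, 40 thick. Origin at its underside under the barrel axis; x the way it looks, z up, pistol grip (34 x 96) to -y, from x -36 slanting back to x -57, y -112. Barrel: block x -62 to 50, y -23 to 23, then a round nose, diameter 39, to x 70. At x 0 to 50 both sides are free for fingers.
- thermometer_lens (a point): Centre of the lens at the front of the nose: 70 ahead (+x) of the thermometer's origin and 20 above it. Same axes as the thermometer: it looks along +x.
- thermometer_mid (a point): A point inside the thermometer near its centre of mass: at -18, -30, 20 in its frame.
- mat: Fixed cork mat, 250 (its x) x 210 (its y) x 3 thick; origin at the centre of its underside. On the other side of the tray from the brick.
- flask: Bystander standing on the brick beside the dish (90 to 130 from it, centre to centre, along the brick's y): steel casting flask, an open tube, diameter 62, 62 high. Origin at the centre of its underside.
- fluxjar: Bystander: glass jar, diameter 58, 78 high; origin under its centre. Stands at one of the four corners round the tray.
- thirdhand: Bystander: third hand (cross-lock tweezers on a rod): round base of diameter 64, rod up to 143 high, the tweezers reach 46 out to its -x at 112 high and 28 to +x at 144 high. Origin under its centre. At one of the four corners round the tray.
- punches: Bystander: wooden block 54 x 54 x 45 with steel dapping punches standing in it to 137 high. Origin under its centre. At one of the four corners round the tray.
- mould: Bystander: steel ingot mould, two plates clamped together, 100 (its x) x 30, 58 high. Origin under its centre. In the gap between the tray and the brick or the mat.
- ringclamp: Bystander: wooden ring clamp lying along its x, 130 long, 28 wide, 26 high. Origin under its centre. In the gap between the tray and the brick or the mat.
- dapping: Bystander: brass dapping cube, 50 on a side, with round dimples. Origin under its centre. At one of the four corners round the tray.
- slug1: Loose brass slug, a block 18 x 14 x 12, 26 g, one of four alike; origin at its centre. All four start on the dish's inner floor, side by side, two by two.
- slug2: Loose brass slug, a block 18 x 14 x 12, 26 g, one of four alike; origin at its centre. All four start on the dish's inner floor, side by side, two by two.
- slug3: Loose brass slug, a block 18 x 14 x 12, 26 g, one of four alike; origin at its centre. All four start on the dish's inner floor, side by side, two by two.
- slug4: Loose brass slug, a block 18 x 14 x 12, 26 g, one of four alike; origin at its centre. All four start on the dish's inner floor, side by side, two by two.
Not all that is in view belongs to the job. Leave any pink look-alike of the dish alone.

How it is judged (in metres and radians):
On the way, in this order (a step that is already met when the one before it is completed fails the run):
1. all four slugs lie in the tray, tipped from the dish (x of slug1 in the frame of tray between -0.073 and 0.073 m and y of slug1 in the frame of tray between -0.093 and 0.093 m and z of slug1 in the frame of tray between 0 and 0.03 m and x of slug2 in the frame of tray between -0.073 and 0.073 m and y of slug2 in the frame of tray between -0.093 and 0.093 m and z of slug2 in the frame of tray between 0 and 0.03 m and x of slug3 in the frame of tray between -0.073 and 0.073 m and y of slug3 in the frame of tray between -0.093 and 0.093 m and z of slug3 in the frame of tray between 0 and 0.03 m and x of slug4 in the frame of tray between -0.073 and 0.073 m and y of slug4 in the frame of tray between -0.093 and 0.093 m and z of slug4 in the frame of tray between 0 and 0.03 m), for 0.2 s.
2. the dish stands upright on the brick, let go (all of step 1 and x of dish in the frame of brick between -0.03 and 0.03 m and y of dish in the frame of brick between -0.088 and 0.088 m and z of dish in the frame of brick between 0.027 and 0.038 m and angle between dish's own z axis and vertical below 0.1 rad and linear speed of dish below 0.03 m/s and contact force between the fingers and dish below 0.2 N), for 0.2 s.
3. the thermometer is held still, lens 50 to 160 mm from a slug, looking at least 42 degrees below level, its line of sight within 12 mm of the centre of the slug (all of step 1 and ((x of slug1 in the frame of thermometer_lens between 0.05 and 0.16 m and y of slug1 in the frame of thermometer_lens between -0.012 and 0.012 m and z of slug1 in the frame of thermometer_lens between -0.012 and 0.012 m) or (x of slug2 in the frame of thermometer_lens between 0.05 and 0.16 m and y of slug2 in the frame of thermometer_lens between -0.012 and 0.012 m and z of slug2 in the frame of thermometer_lens between -0.012 and 0.012 m) or (x of slug3 in the frame of thermometer_lens between 0.05 and 0.16 m and y of slug3 in the frame of thermometer_lens between -0.012 and 0.012 m and z of slug3 in the frame of thermometer_lens between -0.012 and 0.012 m) or (x of slug4 in the frame of thermometer_lens between 0.05 and 0.16 m and y of slug4 in the frame of thermometer_lens between -0.012 and 0.012 m and z of slug4 in the frame of thermometer_lens between -0.012 and 0.012 m)) and angle between thermometer's own x axis and vertical above 2.3 rad and linear speed of thermometer below 0.03 m/s and angular speed of thermometer below 0.2 rad/s), for 1.5 s.
At the end, for the whole second after the job is handed in: Four slugs in the tray; dish upright (0.1 rad) and at rest on the brick, base centre within 30 mm (brick x) and 88 mm (brick y) of its middle; thermometer at rest on its side (0.1 rad) on the mat, its mid point within 110 mm (mat x) and 90 mm (mat y) of its middle (all of step 2 and x of thermometer_mid in the frame of mat between -0.11 and 0.11 m and y of thermometer_mid in the frame of mat between -0.09 and 0.09 m and z of thermometer_mid in the frame of mat between 0.018 and 0.028 m and angle between the z axis of thermometer and the z axis of mat, either way round below 0.1 rad and linear speed of thermometer below 0.03 m/s and contact force between the fingers and thermometer below 0.2 N); the robot touches nothing.
It fails at once if a bystander is shifted more than 25 mm (distance of any of flask, fluxjar, thirdhand, punches, dapping, mould, ringclamp from where it was at the start of the episode above 0.025 m).
It fails at once if the fingers touch a hot slug (contact force between the fingers and slug1 above 0.5 N or contact force between the fingers and slug2 above 0.5 N or contact force between the fingers and slug3 above 0.5 N or contact force between the fingers and slug4 above 0.5 N).
It fails at once if the dish is dropped on the brick or the bench (comes down at over 0.4 m/s) (height (world z) of dish below 0.04 m and linear speed of dish above 0.4 m/s).
It fails at once if the thermometer is dropped on the mat or the bench (comes down at over 0.4 m/s) (height (world z) of thermometer_mid below 0.03 m and linear speed of thermometer above 0.4 m/s).
It fails at once if the thermometer strikes the tray or a slug (contact force between thermometer and slug1 above 1 N or contact force between thermometer and slug2 above 1 N or contact force between thermometer and slug3 above 1 N or contact force between thermometer and slug4 above 1 N or contact force between thermometer and tray above 1 N).
It also fails if it takes over 72 s, if anything falls off the work surface, if the arm or the gripper's body presses on something with over 40 N, if the wrist force passes 120 N, or if a joint passes its speed limit or range.

## Working session

There is one attempt and no reset: what is moved stays moved. The work goes in short steps, Python scripts to look and compute and a shell command to move; the robot and the scene stay as the last step left them, time stands still between calls to the robot, and variables do not carry over. Pictures are saved under pics/ and viewed, about 8 in all and at most 12, crops included, and the job is handed in when it is done.

```bash
ls; mkdir -p pics
python3 - <<'E'
from plant import robot
import cv2,pickle
d={}
for n in ("top","side","wrist"):
    f=robot.grab_frame(n); d[n]=f
    cv2.imwrite(f"pics/{n}0.png",cv2.resize(f["pixels"][:,:,::-1],(800,600),interpolation=cv2.INTER_CUBIC) if n!="wrist" else f["pixels"][:,:,::-1])
    print(n,f["intrinsics"].tolist(),f["R"].round(4).tolist(),f["t"].round(4).tolist(), (-f["R"].T@f["t"]).round(3))
pickle.dump(d,open("f0.pkl","wb"))
print(robot.state())
E
```

```text
pics
top [[513.2113040540931, 0.0, 284.6564648438503], [0.0, 513.2113040540931, 215.87852592718843], [0.0, 0.0, 1.0]] [[0.0006, -1.0, -0.0015], [-0.9917, -0.0004, -0.1282], [0.1282, 0.0016, -0.9917]] [0.0601, 0.5102, 1.5201] [0.311 0.058 1.573]
side [[383.4581823469294, 0.0, 273.0045017792249], [0.0, 383.4581823469294, 213.71219120900147], [0.0, 0.0, 1.0]] [[0.7378, -0.6751, 0.0008], [-0.5242, -0.5737, -0.6294], [0.4254, 0.4639, -0.7771]] [-0.3255, 0.3142, 1.0358] [-0.036 -0.52   1.003]
wrist [[371.60177328625406, 0.0, 278.56661590151487], [0.0, 371.60177328625406, 202.40767402329476], [0.0, 0.0, 1.0]] [[0.3074, 0.9516, -0.0023], [0.9157, -0.2951, 0.2729], [0.259, -0.086, -0.962]] [-0.6482, -0.0304, 0.3913] [0.126 0.641 0.383]
{'time_s': 0.15, 'q': array([ 6.73445198e+01,  7.12353716e+00,  9.46158046e+01,  2.06907832e-04,
        7.83517697e+01, -4.73127113e+00]), 'qvel': array([-0.10746533, -0.05048042, -0.2965243 ,  0.00197703, -0.02265205,
       -0.06041983]), 'joint_torque': array([ 3.47672913e-04, -4.18195295e+01, -3.60468972e+01,  7.75428233e-02,
        4.69176611e-02, -8.20028367e-05]), 'position': array([0.19986262, 0.61798683, 0.2136881 ]), 'eef_rot': array([-1.79992283e+02,  9.07843052e-02,  7.20757551e+01]), 'contact_force': array([ 0.36910322,  0.46616975, -0.8149309 ]), 'torque': array([-0.04331245,  0.0305698 ,  0.02185648]), 'opening': 0.9970727204490598}
```

View pics/top0.png

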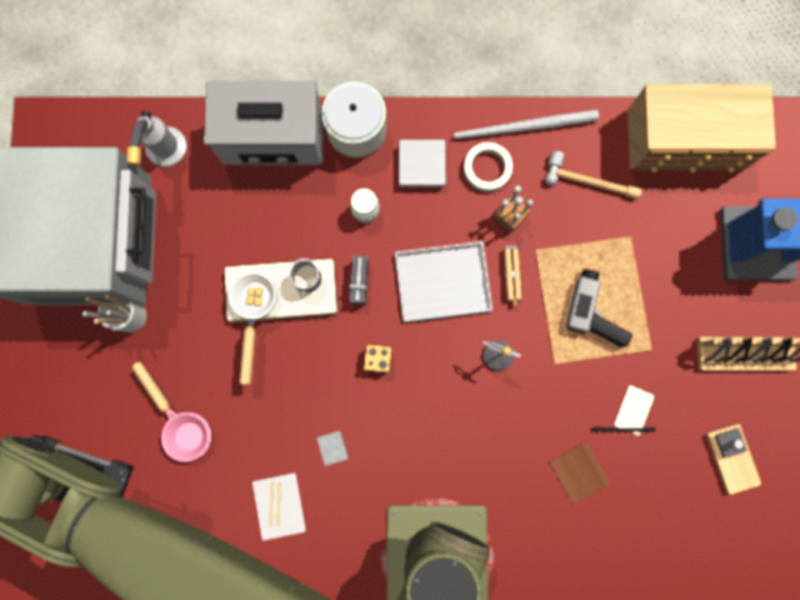

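View pics/side0.png

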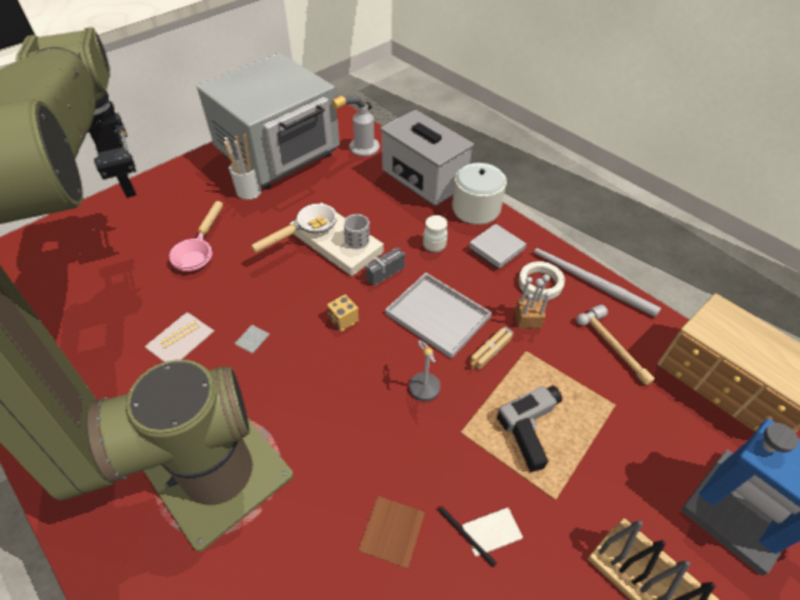

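The top view shows the brick at (281,290), dish (252,297) with its handle running to (246,380), flask (305,275), mould (358,280), tray (444,282), ring clamp (512,275) and mat (594,300). The thermometer's nose is at (591,272) and its grip ends at (628,340). The jar is at (364,205), punches (513,210), cube (377,360) and third hand (497,355).

```bash
cat > h.py <<'E'
import numpy as np, pickle, cv2
def bp(f,uv,z,s=0.7):
    "pixel (in 800x600 view) -> world point at height z"
    u=(np.array(uv,float)+.5)*s-.5
    d=f["R"].T@np.linalg.solve(f["intrinsics"],[u[0],u[1],1]); c=-f["R"].T@f["t"]
    return (c+d*(z-c[2])/d[2])
def pj(f,X,s=0.7):
    p=f["intrinsics"]@(f["R"]@np.array(X)+f["t"]); return ((p[:2]/p[2])+.5)/s-.5
E
python3 - <<'E'
from h import *
d=pickle.load(open("f0.pkl","rb")); T=d["top"]
for n,p,z in [("brickTL",(225,266),.032),("brickTR",(334,260),.032),("brickBR",(337,314),.032),("brickBL",(229,321),.032),
 ("dishrim",(251,297),.064),("slugs",(255,295),.05),("hend",(246,384),.066),("hstart",(251,323),.066),
 ("flask",(306,270),.062),("mouldT",(359,257),.058),("mouldB",(358,290),.058),
 ("trTL",(396,250),.018),("trTR",(484,243),.018),("trBR",(492,312),.018),("trBL",(403,321),.018),
 ("ringT",(512,247),.026),("ringB",(514,305),.026),
 ("mTL",(536,248),.003),("mTR",(632,238),.003),("mBR",(651,350),.003),("mBL",(555,363),.003),
 ("nose",(591,270),.023),("barrelback",(579,332),.043),("gripend",(624,340),.03),
 ("jar",(364,195),.078),("punch",(513,222),.045),("cube",(377,358),.05),("third",(497,357),.01)]:
    print(n,bp(T,p,z).round(3)[:2])
def up(img,x0,y0,w,h,k): return cv2.resize(img[y0:y0+h,x0:x0+w,::-1],None,fx=k,fy=k,interpolation=cv2.INTER_CUBIC)
cv2.imwrite("pics/crop1.png",np.hstack([up(T["pixels"],150,165,100,110,4),up(T["pixels"],370,160,95,110,4)]))
E
```

```text
brickTL [0.602 0.449]
brickTR [0.615 0.216]
brickBR [0.499 0.208]
brickBL [0.484 0.437]
dishrim [0.53  0.385]
slugs [0.537 0.379]
hend [0.35  0.389]
hstart [0.476 0.383]
flask [0.588 0.271]
mouldT [0.616 0.161]
mouldB [0.546 0.162]
trTL [0.64  0.084]
trTR [ 0.655 -0.106]
trBR [ 0.505 -0.122]
trBL [0.485 0.069]
ringT [ 0.645 -0.166]
ringB [ 0.519 -0.168]
mTL [ 0.647 -0.221]
mTR [ 0.67  -0.432]
mBR [ 0.425 -0.463]
mBL [ 0.397 -0.256]
nose [ 0.595 -0.335]
barrelback [ 0.46 -0.3 ]
gripend [ 0.444 -0.398]
jar [0.745 0.15 ]
punch [ 0.695 -0.166]
cube [0.404 0.122]
third [ 0.409 -0.132]
```

View pics/crop1.png

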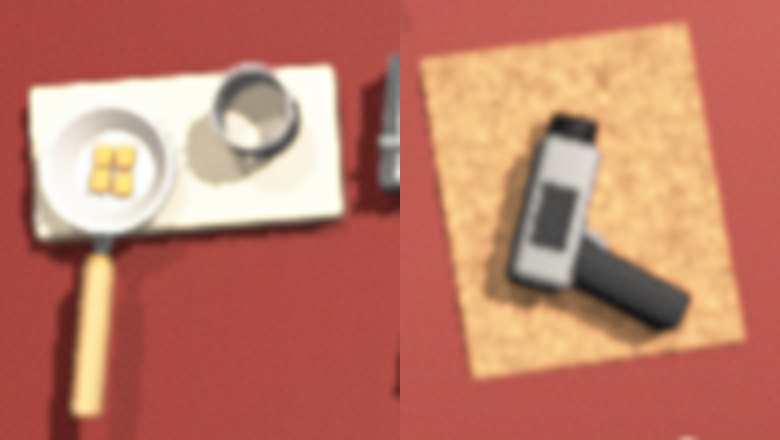

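Run:
```python
from h import *
T=pickle.load(open("f0.pkl","rb"))["top"]
def c(p,o,z): return bp(T,(np.array(p)+.5)/4-.5+np.array(o),z,1.0)
L=(150,165);Rr=(370,160)
dish=c((106,172),L,.064); h1=c((97,255),L,.066+.005); h2=c((87,413),L,.066+.005)
print("dish",dish,"slugs",c((113,170),L,.05),"h",h1,h2,"yaw of dish +x",np.degrees(np.arctan2(*(h1-h2)[[1,0]])),np.degrees(np.arctan2(*(dish-h2)[[1,0]])))
n=c((175,117),Rr,.023+.01); fl=c((147,138),Rr,.043);fr=c((199,149),Rr,.043);bl=c((110,275),Rr,.043);br=c((161,290),Rr,.043)
print("nose",n,"corners",fl,fr,bl,br,"len",np.linalg.norm((fl-bl)[:2]),np.linalg.norm((fr-fl)[:2]),"grip",c((272,318),Rr,.035))
ax=(fl+fr-bl-br)[:2]; print("yaw",np.degrees(np.arctan2(ax[1],ax[0])), "centre",(fl+fr+bl+br)[:2]/4)
a=np.arctan2(ax[1],ax[0]); C=(fl+fr+bl+br)[:2]/4; print("origin", C+6e-3*np.array([np.cos(a),np.sin(a)]))
```

```text
dish [0.53071592 0.38282254 0.064     ] slugs [0.53427214 0.38062763 0.05      ] h [0.467994   0.38622928 0.071     ] [0.35229736 0.3902461  0.071     ] yaw of dish +x -1.9884318367318057 -2.3825650749115437
nose [ 0.59318286 -0.33165047  0.033     ] corners [ 0.57523858 -0.3074693   0.043     ] [ 0.56683219 -0.34645639  0.043     ] [ 0.47120058 -0.27666558  0.043     ] [ 0.45993545 -0.31450069  0.043     ] len 0.1085024257010001 0.03988308232718355 grip [ 0.43964067 -0.39910011  0.035     ]
yaw -16.569322101758818 centre [ 0.5183017  -0.31127299]
origin [ 0.52405255 -0.31298404]
```

```bash
cat >> h.py <<'E'
from scipy.spatial.transform import Rotation as Ro
def go(state,pos,rpy):
    "shift (mm) and rotvec (deg) in tool axes to reach TCP pos, rpy"
    R0=Ro.from_euler("xyz",state["eef_rot"],degrees=True); R1=Ro.from_euler("xyz",rpy,degrees=True)
    print("d",(R0.inv().apply(np.array(pos)-state["position"])*1e3).round(1),"r",np.degrees((R0.inv()*R1).as_rotvec()).round(1))
E
python3 - <<'E'
from h import *; from plant import robot
s=robot.state(); go(s,[.427,.386,.15],[180,0,87.8]); 
R=(Ro.from_euler("x",15,degrees=True)*Ro.from_euler("xyz",[180,0,87.8],degrees=True)).as_euler("xyz",degrees=True); print(R); go(s,[.427,.386,.15],R)
E
```

```text
d [-150.7  287.5   63.9] r [ -0.    0.1 -15.7]
[-179.4106774   -14.98868433   87.72247274]
d [-150.7  287.5   63.9] r [  2.6  14.9 -15.6]
```

```bash
python3 -m creep '[{"dx":-15,"dy":29,"dz":5,"rx":0,"ry":1,"rz":-2},{"dx":-38,"dy":72,"dz":10,"rx":0.5,"ry":4,"rz":-4},{"dx":-65,"dy":125,"dz":20,"rx":1,"ry":6,"rz":-7},{"dx":-92,"dy":177,"dz":32,"rx":1.5,"ry":9,"rz":-10},{"dx":-118,"dy":228,"dz":45,"rx":2,"ry":12,"rz":-13},{"dx":-140,"dy":268,"dz":58,"rx":2.4,"ry":14,"rz":-15},{"dx":-150.7,"dy":287.5,"dz":64,"rx":2.6,"ry":15,"rz":-15.6},{"dx":-150.7,"dy":287.5,"dz":64,"rx":2.6,"ry":15,"rz":-15.6}]' 1.0
python3 - <<'E'
from h import *; from plant import robot
s=robot.state(); print(s["q"],s["position"],s["eef_rot"])
go(s,[.427,.386,.12],[180,0,87.8]); 
f=robot.grab_frame("wrist"); cv2.imwrite("pics/w1.png",f["pixels"][:,:,::-1]); pickle.dump(f,open("w1.pkl","wb"))
for n,p in [("h95",[.437,.3856,.066]),("dishrim",[.532,.382,.064]),("hend",[.347,.389,.066])]: print(n,pj(f,p,1))
E
```

```text
time_s: 1.15
position: [0.4275, 0.3843, 0.1487]
eef_rot: [-179.3, -15.0, 87.5]
contact_force: [0.1, -0.2, -0.0]
opening: 0.999
[ 29.98195609  -5.06322244 114.39057562  14.50506825  63.79238208
 -63.22244951] [0.42750597 0.38431984 0.14873205] [-179.32416865  -15.01019897   87.466237  ]
d [-5.8 -0.2 28.2] r [ -0.6 -15.   -0.2]
h95 [251.57771381 225.98140146]
dishrim [254.07297134 340.09606796]
hend [248.14520665  94.28505311]
```

View pics/w1.png

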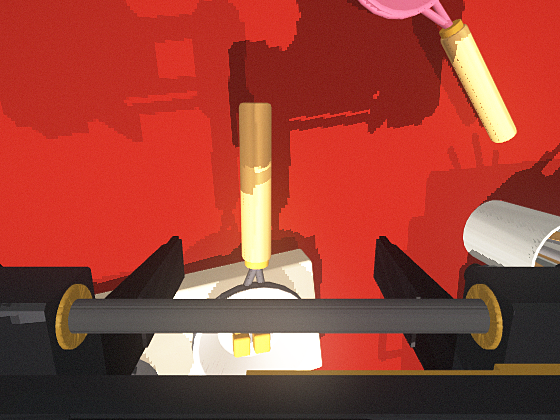

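The handle runs from its end at (255,102) to its start at (257,265), a few pixels right of my prediction. I refine from this.

Run:
```python
from h import *; from plant import robot
f=pickle.load(open("w1.pkl","rb"))
a,b=bp(f,(255,102),.067,1),bp(f,(257,264),.067,1); print(a,b,np.linalg.norm(b-a)*1e3)
u=(b-a)/np.linalg.norm(b-a); yaw=np.degrees(np.arctan2(u[1],u[0])); print(yaw)
g=b-u*.022; g[2]=.066; print("grasp",g)
s=robot.state()
Rt=Ro.from_euler("z",yaw,degrees=True)*Ro.from_euler("x",30,degrees=True)*Ro.from_euler("xyz",[180,0,90],degrees=True)
e=Rt.as_euler("xyz",degrees=True); print(e)
tz=Rt.apply([0,0,1]); print("tz",tz)
go(s,g+.019*tz-.09*tz,e); go(s,g+.019*tz,e)
```

```text
[0.3520094  0.39302786 0.067     ] [0.46642896 0.38759611 0.067     ] 114.54841400655394
-2.7179155614242694
grasp [0.44445371 0.38863932 0.066     ]
[-180.          -30.           87.28208444]
tz [ 0.02370939  0.49943755 -0.8660254 ]
d [-36.2  17.2  12.8] r [-0.7 14.9  0.2]
d [-12.9  18.4  99.7] r [-0.7 14.9  0.2]
```

```bash
python3 -m creep '[{"dx":-12,"dy":4,"dz":4,"rx":0,"ry":5,"rz":0},{"dx":-24,"dy":8,"dz":8,"rx":-0.4,"ry":10,"rz":0},{"dx":-36,"dy":12,"dz":13,"rx":-0.7,"ry":15,"rz":0.2},{"dx":-31,"dy":13,"dz":35,"rx":-0.7,"ry":15,"rz":0.2},{"dx":-25,"dy":13,"dz":60,"rx":-0.7,"ry":15,"rz":0.2},{"dx":-18,"dy":13,"dz":82,"rx":-0.7,"ry":15,"rz":0.2},{"dx":-13,"dy":13,"dz":99,"rx":-0.7,"ry":15,"rz":0.2},{"dx":-13,"dy":13,"dz":99.7,"rx":-0.7,"ry":15,"rz":0.2},{"dx":-13,"dy":13,"dz":99.7,"rx":-0.7,"ry":15,"rz":0.2}]' 1.0; python3 -m creep '[{"dx":0},{"dx":0},{"dx":0},{"dx":0},{"dx":0},{"dx":0},{"dx":0},{"dx":0}]' 0
python3 - <<'E'
from h import *; from plant import robot
s=robot.state(); print(s["contact_force"],s["torque"],s["q"])
R=Ro.from_euler("xyz",s["eef_rot"],degrees=True); print((R.inv().apply([0,0,.1])*1e3).round(1))
E
```

```text
time_s: 2.33
position: [0.4397, 0.3987, 0.0503]
eef_rot: [-180.0, -30.1, 87.3]
contact_force: [-0.6, 0.2, -0.4]
opening: 0.999
[-0.56905323  0.18857495 -0.39545421] [-0.28107465  0.0243164   0.01756265] [ 24.11357826   1.18198637 122.15902685  36.75939802  48.36850461
 -86.11461968]
[ 50.1  -0.  -86.5]invalid input at $[0]: expected keys dx, dy, dz, rx, ry, rz
```

All six keys are needed, so I close again.

```bash
Z='{"dx":0,"dy":0,"dz":0,"rx":0,"ry":0,"rz":0}'; python3 -m creep '[{"dx":0,"dy":0,"dz":0,"rx":0,"ry":0,"rz":0},{"dx":0,"dy":0,"dz":0,"rx":0,"ry":0,"rz":0},{"dx":0,"dy":0,"dz":0,"rx":0,"ry":0,"rz":0},{"dx":0,"dy":0,"dz":0,"rx":0,"ry":0,"rz":0},{"dx":0,"dy":0,"dz":0,"rx":0,"ry":0,"rz":0},{"dx":0,"dy":0,"dz":0,"rx":0,"ry":0,"rz":0},{"dx":0,"dy":0,"dz":0,"rx":0,"ry":0,"rz":0},{"dx":0,"dy":0,"dz":0,"rx":0,"ry":0,"rz":0}]' 0
```

```text
time_s: 3.32
position: [0.4396, 0.3987, 0.0502]
eef_rot: [-180.0, -30.1, 87.3]
contact_force: [0.5, -0.4, -0.8]
opening: 0.226
```

```bash
python3 -m creep '[{"dx":1.5,"dy":0,"dz":-2.6,"rx":0,"ry":0,"rz":0},{"dx":5,"dy":0,"dz":-9,"rx":0,"ry":0,"rz":0},{"dx":11,"dy":0,"dz":-19,"rx":0,"ry":0,"rz":0},{"dx":19,"dy":0,"dz":-33,"rx":0,"ry":0,"rz":0},{"dx":28,"dy":0,"dz":-48,"rx":0,"ry":0,"rz":0},{"dx":37,"dy":0,"dz":-64,"rx":0,"ry":0,"rz":0},{"dx":44,"dy":0,"dz":-76,"rx":0,"ry":0,"rz":0},{"dx":49,"dy":0,"dz":-85,"rx":0,"ry":0,"rz":0},{"dx":50,"dy":0,"dz":-86.5,"rx":0,"ry":0,"rz":0},{"dx":50,"dy":0,"dz":-86.5,"rx":0,"ry":0,"rz":0}]'
python3 - <<'E'
from h import *; from plant import robot
s=robot.state(); print(s["contact_force"],s["torque"])
f=robot.grab_frame("side"); 
cv2.imwrite("pics/s1.png",cv2.resize(f["pixels"][100:250,150:350,::-1],None,fx=4,fy=4,interpolation=cv2.INTER_CUBIC)); pickle.dump(f,open("s1.pkl","wb"))
g=robot.grab_frame("wrist");pickle.dump(g,open("w2.pkl","wb"));cv2.imwrite("pics/w2.png",g["pixels"][:,:,::-1])
E
```

```text
time_s: 4.58
position: [0.4394, 0.3984, 0.1496]
eef_rot: [-179.9, -30.0, 87.3]
contact_force: [0.2, 0.5, -3.6]
opening: 0.225
[ 0.15161868  0.54463373 -3.57857324] [-0.64428178  0.37669865 -0.02436542]
```

View pics/s1.png

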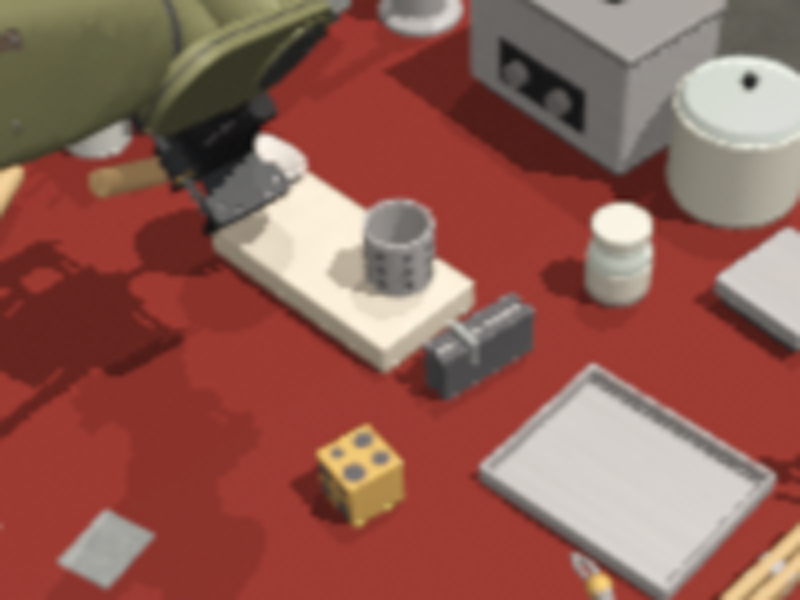

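The side crop shows the dish lifted clear of the brick. The handle's free end is at crop (98,182), and the flask is undisturbed at (400,245).

Run:
```python
from h import *; from plant import robot
f=pickle.load(open("s1.pkl","rb"))
for z in (.15,.166,.18,.19): print(z,(pj(f,[.351,.393,z],1)-[150,100])*4)
s=robot.state()
B=Ro.from_euler("xyz",s["eef_rot"],degrees=True)
# grasp point now and bowl offset; plan: handle at hy, level, bowl x centre 0.57
tz=B.apply([0,0,1]); print("grasp",s["position"]-.019*tz)
for roll in (0,-30,-55,-70):
  Rt=Ro.from_euler("z",-2.7+2.7,degrees=True)*Ro.from_euler("x",roll,degrees=True)*Ro.from_euler("xyz",[180,0,90],degrees=True)
  e=Rt.as_euler("xyz",degrees=True); t=Rt.apply([0,0,1])
  for G in ([.475,-.04,.17],[.475,-.04,.15]):
    print(roll,e.round(1),end=" "); go(s,np.array(G)+.019*t,e)
```

```text
0.15 [ 85.20682005 222.33366727]
0.166 [ 81.13930929 207.52712738]
0.18 [ 77.51264526 194.32535639]
0.19 [ 74.88256263 184.75133784]
grasp [0.43873756 0.38886078 0.16554439]
0 [180.   0.  90.] d [-376.7   56.3 -219.9] r [  0.6 -30.   -2.6]
0 [180.   0.  90.] d [-386.7   56.4 -202.6] r [  0.6 -30.   -2.6]
-30 [180.  30.  90.] d [-383.6   56.8 -226.9] r [ -0.1 -60.   -2.8]
-30 [180.  30.  90.] d [-393.6   56.8 -209.6] r [ -0.1 -60.   -2.8]
-55 [180.  55.  90.] d [-386.1   57.  -234.7] r [ -0.7 -85.   -2.9]
-55 [180.  55.  90.] d [-396.1   57.1 -217.4] r [ -0.7 -85.   -2.9]
-70 [180.  70.  90.] d [-385.9   57.1 -239.7] r [  -1.1 -100.    -2.8]
-70 [180.  70.  90.] d [-395.9   57.2 -222.4] r [  -1.1 -100.    -2.8]
```

View pics/w2.png

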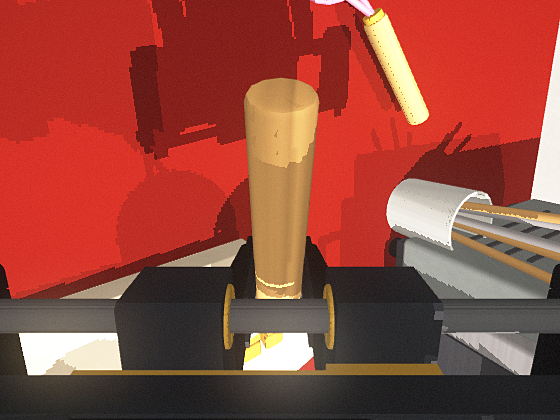

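The wrist view shows the handle's end face at (282,98), about 73 px wide, tilted up toward the camera, so the bowl droops in the grip.

Run:
```python
from h import *
f=pickle.load(open("w2.pkl","rb")); K=f["intrinsics"]; c=-f["R"].T@f["t"]
E=np.array([.351,.393,.166]); print("level end px",pj(f,E,1),"depth",(f["R"]@E+f["t"])[2])
G=np.array([.4387,.3889,.1655])
for a in range(0,25,4):
    r=np.radians(a); X=G+.0875*np.array([-np.cos(r)*.9989,np.cos(r)*.0474,np.sin(r)]); d=f["R"]@X+f["t"]; print(a,pj(f,X,1).round(1),"width",371.6*.022/d[2])
```

```text
level end px [280.47126111  70.21070141] depth 0.14234349888556472
0 [280.   71.1] width 57.22143468087736
4 [288.2  70.7] width 59.309976592505286
8 [297.1  71.6] width 61.49190485318698
12 [306.4  73.8] width 63.75890553843292
16 [316.4  77.6] width 66.09941097114768
20 [326.8  83. ] width 68.49811535275694
24 [337.6  90.1] width 70.93553677738427
```

Run:
```python
from h import *; from plant import robot
f=pickle.load(open("w2.pkl","rb")); s=robot.state(); B=Ro.from_euler("xyz",s["eef_rot"],degrees=True)
G=s["position"]-.019*B.apply([0,0,1])
for a in range(0,33,4):
    for L in (.0875,.095):
        X=G+B.apply(Ro.from_euler("x",a,degrees=True).apply([0,-L,0])); d=f["R"]@X+f["t"]; print(a,L,pj(f,X,1).round(1),"width",(371.6*.022/d[2]).round(1), X.round(3))
```

```text
0 0.0875 [280.   71.2] width 57.3 [0.351 0.393 0.166]
0 0.095 [280.   50.2] width 58.1 [0.344 0.393 0.166]
4 0.0875 [280.1  70.7] width 59.7 [0.351 0.39  0.171]
4 0.095 [280.1  48.7] width 60.9 [0.344 0.39  0.171]
8 0.0875 [280.1  71.4] width 62.3 [0.352 0.387 0.176]
8 0.095 [280.2  48.4] width 63.8 [0.344 0.387 0.177]
12 0.0875 [280.2  73.6] width 65.0 [0.353 0.384 0.181]
12 0.095 [280.2  49.7] width 66.9 [0.345 0.383 0.183]
16 0.0875 [280.2  77.3] width 67.9 [0.354 0.381 0.187]
16 0.095 [280.3  52.7] width 70.2 [0.347 0.38  0.188]
20 0.0875 [280.3  82.7] width 70.9 [0.356 0.378 0.192]
20 0.095 [280.3  57.6] width 73.7 [0.349 0.377 0.194]
24 0.0875 [280.3  90.1] width 74.0 [0.358 0.375 0.196]
24 0.095 [280.4  64.7] width 77.3 [0.351 0.374 0.199]
28 0.0875 [280.4  99.5] width 77.2 [0.361 0.372 0.201]
28 0.095 [280.5  74.3] width 81.1 [0.354 0.37  0.204]
32 0.0875 [280.4 111.2] width 80.4 [0.364 0.369 0.206]
32 0.095 [280.5  86.5] width 85.0 [0.357 0.367 0.209]
```

```bash
cat >> h.py <<'E'
N0=Ro.from_euler("x",30,degrees=True)*Ro.from_euler("xyz",[180,0,90],degrees=True)
def dishgo(s,G,yaw,roll,droop=23):
    "tool move for grasp point G (world), dish yaw and roll about the handle (deg)"
    Rt=Ro.from_euler("z",yaw,degrees=True)*Ro.from_euler("x",roll,degrees=True)*N0*Ro.from_euler("x",-droop,degrees=True)
    t=Rt.apply([0,0,1]); print(yaw,roll,"tz",t.round(2),end=" "); go(s,np.array(G)+.019*t,Rt.as_euler("xyz",degrees=True))
E
python3 - <<'E'
from h import *; from plant import robot
s=robot.state(); G=np.array([.4387,.3889,.1655])
dishgo(s,G+[0,0,.02],-2.7,0)
B=np.array([.475,-.04,.185])
for k in (.25,.5,.75,1): dishgo(s,G+[0,0,.02]+k*(B-G-[0,0,.02]),-2.7+2.7*k,0)
E
```

```text
-2.7 0 tz [ 0.41  0.44 -0.8 ] d [ 10.    7.4 -18.8] r [-23.1  -0.   -0. ]
-2.0250000000000004 0 tz [ 0.41  0.45 -0.8 ] d [-82.3  21.4 -72. ] r [-22.8   0.1  -0.6]
-1.35 0 tz [ 0.4   0.45 -0.8 ] d [-174.7   35.3 -125.3] r [-22.4   0.2  -1.2]
-0.6749999999999998 0 tz [ 0.4   0.46 -0.8 ] d [-267.    49.3 -178.5] r [-22.1   0.3  -1.8]
0.0 0 tz [ 0.39  0.46 -0.8 ] d [-359.4   63.3 -231.7] r [-21.7   0.5  -2.3]
```

```bash
python3 -m creep '[{"dx":1,"dy":1,"dz":-2,"rx":-2,"ry":0,"rz":0},{"dx":3,"dy":2,"dz":-6,"rx":-6,"ry":0,"rz":0},{"dx":6,"dy":4,"dz":-10,"rx":-12,"ry":0,"rz":0},{"dx":8,"dy":6,"dz":-15,"rx":-18,"ry":0,"rz":0},{"dx":10,"dy":7,"dz":-18,"rx":-22,"ry":0,"rz":0},{"dx":10,"dy":7.4,"dz":-19,"rx":-23,"ry":0,"rz":0},{"dx":10,"dy":7.4,"dz":-19,"rx":-23,"ry":0,"rz":0}]'
python3 - <<'E'
from h import *; from plant import robot
s=robot.state(); print(s["q"],s["contact_force"])
G=np.array([.4387,.3889,.1855]);B=np.array([.475,-.04,.185])
for k in (.5,1): dishgo(s,G+k*(B-G),-2.7+2.7*k,0)
f=robot.grab_frame("wrist"); pickle.dump(f,open("w3.pkl","wb"))
t=robot.grab_frame("top"); cv2.imwrite("pics/t3.png",np.hstack([cv2.resize(t["pixels"][170:290,120:240,::-1],(420,420)), cv2.resize(f["pixels"][:,:,::-1],(380,285),interpolation=cv2.INTER_AREA).copy() if 0 else cv2.copyMakeBorder(cv2.resize(f["pixels"][:,:,::-1],(380,285),interpolation=cv2.INTER_AREA),0,135,0,0,0)]))
E
```

```text
time_s: 5.55
position: [0.446, 0.3972, 0.1701]
eef_rot: [157.2, -30.0, 87.3]
contact_force: [-0.4, -0.6, -3.1]
opening: 0.224
[ 32.10611772 -18.40985848 128.36340639  15.86580719  35.01102056
 -59.12033235] [-0.397983   -0.57582979 -3.09351397]
-1.35 0 tz [ 0.4   0.45 -0.8 ] d [-184.5   67.8  -87. ] r [ 0.5  0.5 -1.1]
0.0 0 tz [ 0.39  0.46 -0.8 ] d [-369.2  135.  -174.2] r [ 1.2  0.9 -2.2]
```

View pics/t3.png

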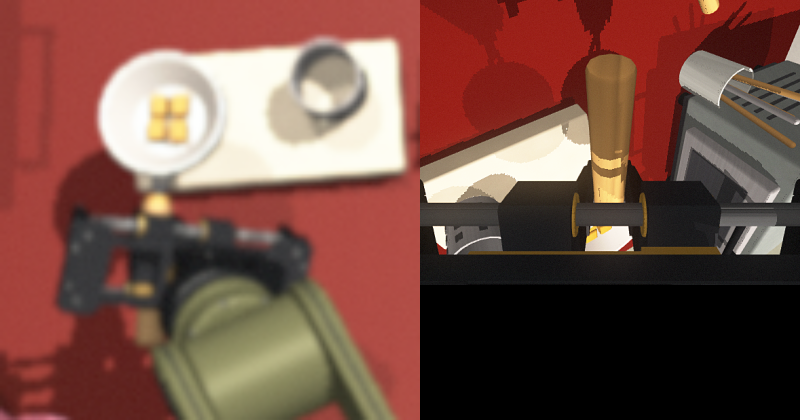

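The dish is level, with the slugs still two by two and the handle end unchanged in the wrist view, so no further slip. I carry it to the tray.

```bash
python3 -m creep '[{"dx":-4,"dy":1.4,"dz":-2,"rx":0,"ry":0,"rz":0},{"dx":-12,"dy":4,"dz":-5,"rx":0,"ry":0,"rz":0},{"dx":-26,"dy":9.5,"dz":-12,"rx":0,"ry":0,"rz":-0.1},{"dx":-45,"dy":16,"dz":-21,"rx":0.1,"ry":0.1,"rz":-0.2},{"dx":-67,"dy":24.5,"dz":-32,"rx":0.2,"ry":0.2,"rz":-0.4},{"dx":-91,"dy":33,"dz":-43,"rx":0.3,"ry":0.2,"rz":-0.5},{"dx":-114,"dy":42,"dz":-54,"rx":0.4,"ry":0.3,"rz":-0.6},{"dx":-138,"dy":50.5,"dz":-65,"rx":0.4,"ry":0.3,"rz":-0.8},{"dx":-162,"dy":59,"dz":-76,"rx":0.5,"ry":0.4,"rz":-1},{"dx":-186,"dy":68,"dz":-87,"rx":0.6,"ry":0.5,"rz":-1.1}]'
python3 - <<'E'
from h import *; from plant import robot
s=robot.state(); B=np.array([.475,-.04,.185]); dishgo(s,B,0,0)
E
```

```text
time_s: 6.9
position: [0.4654, 0.1798, 0.1697]
eef_rot: [157.0, -30.0, 88.6]
contact_force: [-0.3, 0.5, -3.4]
opening: 0.222
0 0 tz [ 0.39  0.46 -0.8 ] d [-182.4   61.5  -88.4] r [ 0.7  0.5 -1.1]
```

```bash
python3 -m creep '[{"dx":-20,"dy":7,"dz":-10,"rx":0.1,"ry":0,"rz":-0.1},{"dx":-44,"dy":15,"dz":-21,"rx":0.2,"ry":0.1,"rz":-0.2},{"dx":-68,"dy":23,"dz":-33,"rx":0.3,"ry":0.2,"rz":-0.4},{"dx":-92,"dy":31,"dz":-44.5,"rx":0.4,"ry":0.2,"rz":-0.5},{"dx":-116,"dy":39,"dz":-56,"rx":0.5,"ry":0.3,"rz":-0.7},{"dx":-138,"dy":46.5,"dz":-67,"rx":0.5,"ry":0.4,"rz":-0.8},{"dx":-157,"dy":53,"dz":-76,"rx":0.6,"ry":0.4,"rz":-1},{"dx":-172,"dy":58,"dz":-83,"rx":0.7,"ry":0.5,"rz":-1},{"dx":-180,"dy":61,"dz":-87.5,"rx":0.7,"ry":0.5,"rz":-1.1},{"dx":-182,"dy":61.5,"dz":-88.4,"rx":0.7,"ry":0.5,"rz":-1.1}]'
python3 - <<'E'
from h import *; from plant import robot
s=robot.state(); print(s["q"]); dishgo(s,[.475,-.04,.13],0,0)
for r,z in ((-20,.13),(-40,.13),(-60,.13),(-80,.13),(-100,.13)): dishgo(s,[.475,-.04,z],0,r)
E
```

```text
time_s: 8.15
position: [0.4825, -0.0315, 0.1701]
eef_rot: [157.0, -30.0, 90.0]
contact_force: [0.1, -0.0, -4.0]
opening: 0.226
[ -31.89013194  -21.3673284   130.55423026   39.55759379   69.74848491
 -129.48067168]
0 0 tz [ 0.39  0.46 -0.8 ] d [-27.4 -18.9  44.1] r [ 0. -0.  0.]
0 -20 tz [ 0.39  0.16 -0.91] d [-33.4 -18.5  43.2] r [  0.  -18.4  -7.8]
0 -40 tz [ 0.39 -0.16 -0.91] d [-38.7 -17.3  40.4] r [  0.  -36.8 -15.6]
0 -60 tz [ 0.39 -0.46 -0.8 ] d [-42.6 -15.5  36.1] r [  0.  -55.2 -23.5]
0 -80 tz [ 0.39 -0.71 -0.59] d [-44.6 -13.2  30.8] r [  0.  -73.6 -31.3]
0 -100 tz [ 0.39 -0.86 -0.31] d [-44.6 -10.8  25.2] r [  0.  -92.  -39.1]
```

```bash
python3 -m creep '[{"dx":-6,"dy":-4,"dz":10,"rx":0,"ry":0,"rz":0},{"dx":-14,"dy":-10,"dz":22,"rx":0,"ry":0,"rz":0},{"dx":-23,"dy":-16,"dz":35,"rx":0,"ry":-2,"rz":-0.8},{"dx":-28,"dy":-19,"dz":44,"rx":0,"ry":-6,"rz":-2.6},{"dx":-31,"dy":-18.8,"dz":44,"rx":0,"ry":-12,"rz":-5.1},{"dx":-33.4,"dy":-18.5,"dz":43,"rx":0,"ry":-18.4,"rz":-7.8},{"dx":-35,"dy":-18,"dz":42.5,"rx":0,"ry":-24,"rz":-10.2},{"dx":-37,"dy":-17.7,"dz":41.5,"rx":0,"ry":-30,"rz":-12.8},{"dx":-38.3,"dy":-17.4,"dz":40.7,"rx":0,"ry":-35,"rz":-14.9},{"dx":-38.7,"dy":-17.3,"dz":40.4,"rx":0,"ry":-36.8,"rz":-15.6}]'
python3 - <<'E'
from h import *; from plant import robot
s=robot.state(); print(s["q"],s["contact_force"])
for r in (-40,-55,-70,-85,-100): dishgo(s,[.475,-.04,.13],0,r)
f=robot.grab_frame("top"); cv2.imwrite("pics/t4.png",cv2.resize(f["pixels"][120:300,200:440,::-1],None,fx=3,fy=3))
E
```

```text
time_s: 9.4
position: [0.4808, -0.041, 0.1103]
eef_rot: [157.2, 9.9, 90.2]
contact_force: [0.5, 0.9, -3.9]
opening: 0.225
[ -7.60396742 -25.57030842 136.19399029  -8.4389357   45.63953568
 -95.13029886] [ 0.53830122  0.91497367 -3.89118839]
0 -40 tz [ 0.39 -0.16 -0.91] d [-2.4  2.3 -1.3] r [-0.2 -0.1  0.1]
0 -55 tz [ 0.39 -0.39 -0.83] d [-6.9  2.5 -1.8] r [ -0.2 -14.   -5.7]
0 -70 tz [ 0.39 -0.59 -0.71] d [-11.1   3.2  -3.5] r [ -0.1 -27.8 -11.6]
0 -85 tz [ 0.39 -0.75 -0.53] d [-14.8   4.2  -6. ] r [ -0.1 -41.6 -17.4]
0 -100 tz [ 0.39 -0.86 -0.31] d [-17.5   5.6  -9.4] r [ -0.1 -55.4 -23.3]
```

View pics/t4.png

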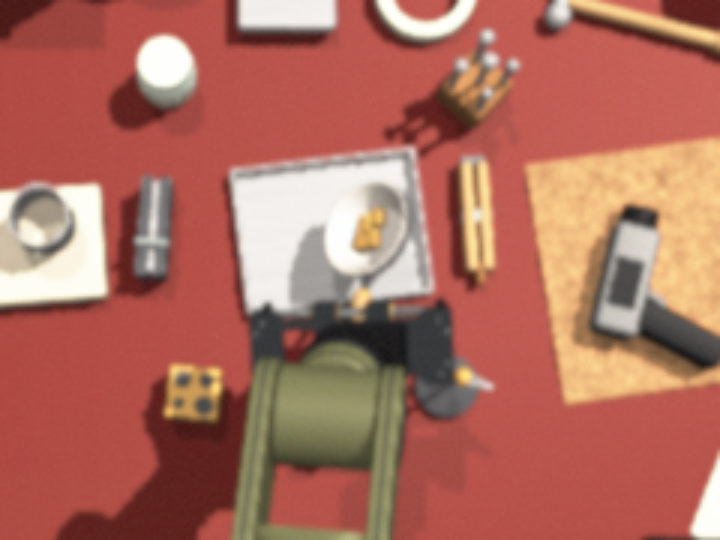

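The bowl at (365,228) leans left over the tray, whose centre is about (333,230), and the slugs sit against the left wall. I finish the tip.

```bash
python3 -m creep '[{"dx":-3,"dy":2.3,"dz":-1.3,"rx":0,"ry":-5,"rz":-2},{"dx":-5,"dy":2.4,"dz":-1.5,"rx":0,"ry":-11,"rz":-4.5},{"dx":-7.5,"dy":2.6,"dz":-2,"rx":0,"ry":-17,"rz":-7},{"dx":-9.5,"dy":2.9,"dz":-2.8,"rx":0,"ry":-23,"rz":-9.5},{"dx":-11.5,"dy":3.3,"dz":-3.7,"rx":0,"ry":-29,"rz":-12},{"dx":-13,"dy":3.8,"dz":-4.8,"rx":0,"ry":-35,"rz":-14.7},{"dx":-14.8,"dy":4.2,"dz":-6,"rx":0,"ry":-41.6,"rz":-17.4},{"dx":-16,"dy":4.8,"dz":-7.5,"rx":0,"ry":-48,"rz":-20},{"dx":-17,"dy":5.3,"dz":-9,"rx":0,"ry":-53,"rz":-22.3},{"dx":-17.5,"dy":5.6,"dz":-9.4,"rx":0,"ry":-56,"rz":-23.5}]'; python3 -m creep '[{"dx":0,"dy":0,"dz":0,"rx":0,"ry":0,"rz":0},{"dx":0,"dy":0,"dz":0,"rx":0,"ry":0,"rz":0},{"dx":0,"dy":0,"dz":0,"rx":0,"ry":0,"rz":0}]'
python3 - <<'E'
from h import *; from plant import robot
s=robot.state(); print(s["q"],s["contact_force"])
f=robot.grab_frame("top"); g=robot.grab_frame("side"); pickle.dump((f,g),open("t5.pkl","wb"))
cv2.imwrite("pics/t5.png",np.hstack([cv2.resize(f["pixels"][150:250,250:350,::-1],(400,400),interpolation=cv2.INTER_CUBIC),cv2.resize(g["pixels"][170:270,240:340,::-1],(400,400),interpolation=cv2.INTER_CUBIC)]))
E
```

```text
time_s: 10.7
position: [0.4765, -0.0462, 0.1245]
eef_rot: [160.0, 69.9, 92.0]
contact_force: [0.0, -0.4, -3.3]
opening: 0.227
time_s: 11.08
position: [0.4764, -0.0464, 0.1244]
eef_rot: [160.0, 69.8, 91.9]
contact_force: [-0.2, -1.1, -2.1]
opening: 0.223
[ 22.16473356   0.92829209 133.06261574 -76.78485281  76.29416309
 -40.5949658 ] [-0.23093271 -1.14106507 -2.12289196]
```

View pics/t5.png

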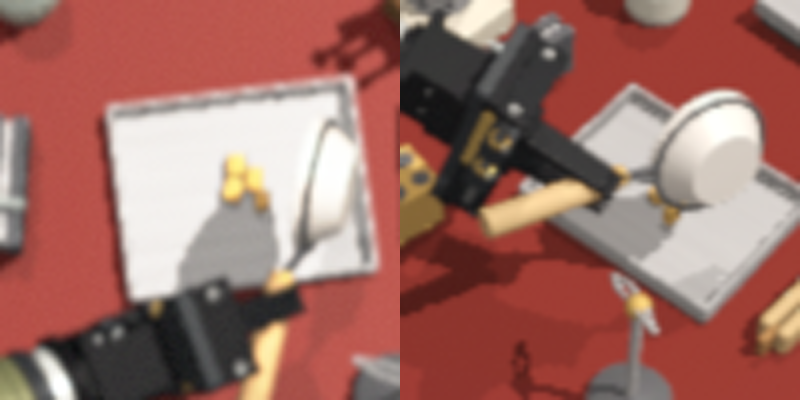

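All four slugs lie in the tray near its centre, at crop (235,163), (233,188), (255,178) and (261,198). Now I roll the dish back.

Run:
```python
from h import *; from plant import robot
s=robot.state()
for r,z in ((-80,.14),(-60,.15),(-40,.165),(-20,.18),(0,.19)): dishgo(s,[.475,-.04,z],0,r)
```

```text
0 -80 tz [ 0.39 -0.71 -0.59] d [-6.3  3.5  7. ] r [-1.3 18.1  8.2]
0 -60 tz [ 0.39 -0.46 -0.8 ] d [-10.4   5.9   0.9] r [-1.3 36.6 15.8]
0 -40 tz [ 0.39 -0.16 -0.91] d [-20.6   9.4  -8.2] r [-1.4 55.1 23.4]
0 -20 tz [ 0.39  0.16 -0.91] d [-32.5  13.3 -18.4] r [-1.4 73.6 30.9]
0 0 tz [ 0.39  0.46 -0.8 ] d [-41.9  16.8 -27.2] r [-1.4 92.1 38.5]
```

```bash
python3 -m creep '[{"dx":-3,"dy":1.5,"dz":4,"rx":-0.5,"ry":8,"rz":3.5},{"dx":-6,"dy":3.5,"dz":7,"rx":-1,"ry":18,"rz":8},{"dx":-8,"dy":4.7,"dz":4,"rx":-1.3,"ry":27,"rz":12},{"dx":-10.4,"dy":6,"dz":1,"rx":-1.3,"ry":36.6,"rz":15.8},{"dx":-15.5,"dy":7.6,"dz":-4,"rx":-1.3,"ry":46,"rz":19.6},{"dx":-20.6,"dy":9.4,"dz":-8,"rx":-1.4,"ry":55,"rz":23.4},{"dx":-26.5,"dy":11.3,"dz":-13,"rx":-1.4,"ry":64,"rz":27},{"dx":-32.5,"dy":13.3,"dz":-18.4,"rx":-1.4,"ry":73.6,"rz":30.9},{"dx":-38,"dy":15.3,"dz":-23,"rx":-1.4,"ry":84,"rz":35},{"dx":-42,"dy":16.8,"dz":-27,"rx":-1.4,"ry":92,"rz":38.5}]'
python3 - <<'E'
from h import *; from plant import robot
s=robot.state(); print(s["q"],s["contact_force"])
B=np.array([.475,-.04,.19]); E=np.array([.435,.388,.19])
for k in (.5,1): dishgo(s,B+k*(E-B),-2.7*k,0)
f=robot.grab_frame("wrist"); pickle.dump(f,open("w6.pkl","wb")); g=robot.grab_frame("side"); pickle.dump(g,open("s6.pkl","wb"))
cv2.imwrite("pics/s6.png",np.hstack([cv2.resize(g["pixels"][100:280,220:400,::-1],(420,420),interpolation=cv2.INTER_CUBIC),cv2.copyMakeBorder(cv2.resize(f["pixels"][:,:,::-1],(380,285),interpolation=cv2.INTER_AREA),0,135,0,0,0)]))
E
```

```text
time_s: 12.42
position: [0.4819, -0.0326, 0.1757]
eef_rot: [157.0, -30.0, 90.0]
contact_force: [0.4, -0.4, -2.8]
opening: 0.225
[ -32.07716571  -21.75015634  130.26237947   39.40430884   70.40552462
 -129.12257472] [ 0.36590355 -0.40464517 -2.79457263]
-1.35 0 tz [ 0.4   0.45 -0.8 ] d [185.8 -60.3  92.3] r [-0.6 -0.5  1. ]
-2.7 0 tz [ 0.41  0.44 -0.8 ] d [ 370.9 -120.5  183. ] r [-1.3 -0.9  2.1]
```

View pics/s6.png

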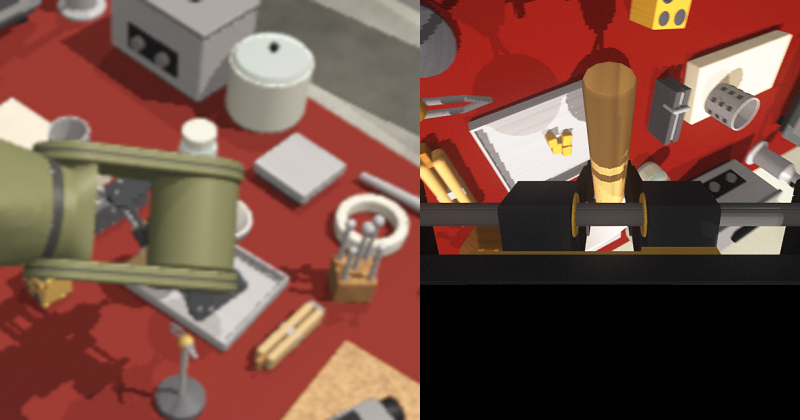

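```bash
python3 -m creep '[{"dx":6,"dy":-2,"dz":3,"rx":0,"ry":0,"rz":0},{"dx":20,"dy":-6.5,"dz":10,"rx":0,"ry":0,"rz":0.1},{"dx":44,"dy":-14,"dz":22,"rx":0,"ry":0,"rz":0.2},{"dx":74,"dy":-24,"dz":37,"rx":-0.2,"ry":-0.2,"rz":0.4},{"dx":107,"dy":-35,"dz":53,"rx":-0.3,"ry":-0.3,"rz":0.6},{"dx":140,"dy":-45.5,"dz":69.5,"rx":-0.5,"ry":-0.4,"rz":0.8},{"dx":173,"dy":-56,"dz":86,"rx":-0.6,"ry":-0.5,"rz":1},{"dx":206,"dy":-67,"dz":102,"rx":-0.7,"ry":-0.5,"rz":1.2},{"dx":239,"dy":-78,"dz":118,"rx":-0.8,"ry":-0.6,"rz":1.4},{"dx":268,"dy":-87,"dz":132,"rx":-0.9,"ry":-0.7,"rz":1.5}]'
python3 - <<'E'
from h import *; from plant import robot
s=robot.state(); dishgo(s,[.447,.388,.19],-2.7,0,27); dishgo(s,[.447,.388,.10],-2.7,0,27)
E
```

```text
time_s: 13.78
position: [0.4518, 0.2794, 0.1725]
eef_rot: [157.3, -29.9, 88.0]
contact_force: [-0.0, 0.4, -2.3]
opening: 0.229
-2.7 0 tz [ 0.47  0.42 -0.77] d [102.6 -21.4  51.4] r [-4.6 -0.1  0.6]
-2.7 0 tz [ 0.47  0.42 -0.77] d [ 57.8 -51.5 123.4] r [-4.6 -0.1  0.6]
```

```bash
python3 -m creep '[{"dx":30,"dy":-6,"dz":15,"rx":-0.5,"ry":0,"rz":0},{"dx":57,"dy":-12,"dz":28,"rx":-1.5,"ry":0,"rz":0.2},{"dx":80,"dy":-17,"dz":40,"rx":-3,"ry":0,"rz":0.4},{"dx":96,"dy":-20,"dz":48,"rx":-4,"ry":0,"rz":0.5},{"dx":102,"dy":-22,"dz":52,"rx":-4.6,"ry":0,"rz":0.6},{"dx":97,"dy":-25,"dz":60,"rx":-4.6,"ry":0,"rz":0.6},{"dx":87,"dy":-32,"dz":76,"rx":-4.6,"ry":0,"rz":0.6},{"dx":73,"dy":-41,"dz":99,"rx":-4.6,"ry":0,"rz":0.6},{"dx":61,"dy":-49,"dz":118,"rx":-4.6,"ry":0,"rz":0.6},{"dx":58,"dy":-51.5,"dz":123.4,"rx":-4.6,"ry":0,"rz":0.6}]'
python3 - <<'E'
from h import *; from plant import robot
s=robot.state(); print(s["contact_force"]); dishgo(s,[.447,.388,.066],-2.7,0,27)
f=robot.grab_frame("side"); pickle.dump(f,open("s7.pkl","wb")); t=robot.grab_frame("top")
cv2.imwrite("pics/s7.png",np.hstack([cv2.resize(f["pixels"][110:210,170:270,::-1],(400,400),interpolation=cv2.INTER_CUBIC),cv2.resize(t["pixels"][165:265,140:240,::-1],(400,400),interpolation=cv2.INTER_CUBIC)]))
E
```

```text
time_s: 15.02
position: [0.4536, 0.3955, 0.0823]
eef_rot: [153.3, -30.0, 87.2]
contact_force: [-1.2, -0.9, -2.8]
opening: 0.228
[-1.19662505 -0.8850369  -2.77578209]
-2.7 0 tz [ 0.47  0.42 -0.77] d [-14.9 -10.   25.4] r [-0.3  0.  -0. ]
```

View pics/s7.png

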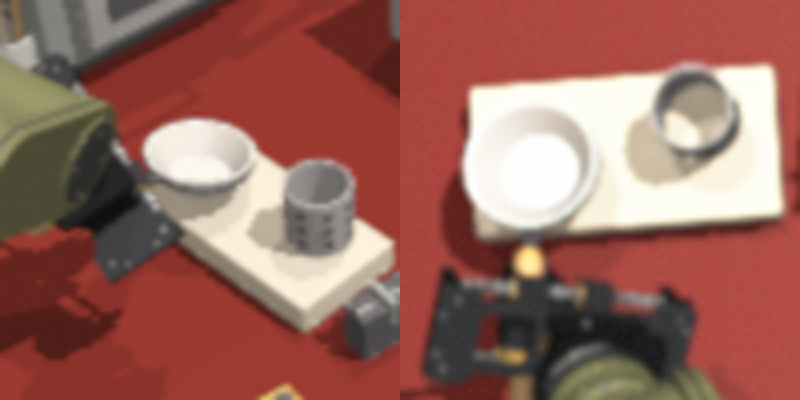

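The bowl is empty, looks level and sits over the brick's left half, at top crop (530,165) and side crop (200,155). I lower it slowly.

```bash
python3 -m creep '[{"dx":-2,"dy":-1.5,"dz":3.5,"rx":0,"ry":0,"rz":0},{"dx":-4.5,"dy":-3,"dz":7.5,"rx":0,"ry":0,"rz":0},{"dx":-7,"dy":-4.7,"dz":12,"rx":0,"ry":0,"rz":0},{"dx":-9.5,"dy":-6.4,"dz":16,"rx":0,"ry":0,"rz":0},{"dx":-11.5,"dy":-7.8,"dz":19.5,"rx":0,"ry":0,"rz":0},{"dx":-13,"dy":-8.7,"dz":22,"rx":0,"ry":0,"rz":0},{"dx":-14,"dy":-9.3,"dz":23.7,"rx":0,"ry":0,"rz":0},{"dx":-14.5,"dy":-9.7,"dz":24.5,"rx":0,"ry":0,"rz":0},{"dx":-15,"dy":-10,"dz":25.4,"rx":0,"ry":0,"rz":0},{"dx":-15,"dy":-10,"dz":25.4,"rx":0,"ry":0,"rz":0}]'
python3 - <<'E'
from h import *; from plant import robot
s=robot.state(); print(s["contact_force"],s["torque"])
print(Ro.from_euler("xyz",s["eef_rot"],degrees=True).inv().apply([0,0,-1]).round(3))
E
```

```text
time_s: 16.38
position: [0.4582, 0.3937, 0.0623]
eef_rot: [153.9, -29.8, 87.2]
contact_force: [-2.7, 4.4, 3.9]
opening: 0.231
[-2.65542946  4.44606109  3.94488068] [ 0.86942359 -0.45727482  0.84771733]
[-0.497 -0.382  0.779]
```

```bash
python3 -m creep '[{"dx":0,"dy":0.5,"dz":0,"rx":-1.5,"ry":0,"rz":0},{"dx":0,"dy":1,"dz":0,"rx":-3,"ry":0,"rz":0},{"dx":-1,"dy":0.5,"dz":1.5,"rx":-4.5,"ry":0,"rz":0},{"dx":-2,"dy":0,"dz":3,"rx":-5.5,"ry":0,"rz":0},{"dx":-2.5,"dy":0,"dz":4,"rx":-5.5,"ry":0,"rz":0},{"dx":-2.5,"dy":0,"dz":4,"rx":-5.5,"ry":0,"rz":0}]'
python3 - <<'E'
from h import *; from plant import robot
s=robot.state(); print(s["contact_force"],s["torque"])
f=robot.grab_frame("side"); t=robot.grab_frame("top"); w=robot.grab_frame("wrist")
cv2.imwrite("pics/s8.png",np.hstack([cv2.resize(f["pixels"][110:210,170:270,::-1],(400,400),interpolation=cv2.INTER_CUBIC),cv2.resize(w["pixels"][:,:,::-1],(400,400),interpolation=cv2.INTER_AREA)]))
E
```

```text
time_s: 17.12
position: [0.455, 0.3868, 0.0819]
eef_rot: [150.9, -28.3, 86.1]
contact_force: [0.1, 0.7, -1.7]
opening: 0.224
[ 0.105801    0.73577165 -1.73137518] [-0.32196157  0.75137362  0.03752651]
```

View pics/s8.png

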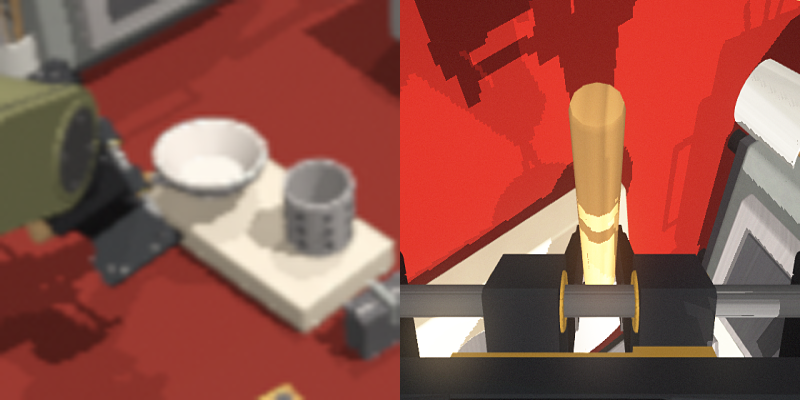

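The bowl is still hovering level over the brick, at (210,155). The arm rose instead of descending, so I suspect a joint limit. That was my twelfth viewed picture, so from here on I measure with code only.

Run:
```python
from h import *; from plant import robot
s=robot.state(); print(s["q"],s["position"],s["eef_rot"],s["contact_force"])
B=Ro.from_euler("xyz",s["eef_rot"],degrees=True); print("tz",B.apply([0,0,1]),"G",s["position"]-.019*B.apply([0,0,1]))
print("jaw axis",B.apply([1,0,0]))
```

```text
[ 34.64922461 -11.58289147 133.34530644   3.68428107  18.42240704
 -47.03831007] [0.45587875 0.3874356  0.08334764] [150.73411964 -28.37404077  86.16595132] [-0.01824969  0.68419521 -2.31660389]
tz [ 0.51548979  0.38095151 -0.76755862] G [0.44608444 0.38019752 0.09793125]
jaw axis [0.05883373 0.87789476 0.47522561]
```

J5 is at its 18.3° limit. Yawing the dish about +30° turns the lean sideways and frees J5. The touch at grasp height 0.077 also suggests about 5° more droop, so I use 31.5°.

Run:
```python
from h import *; from plant import robot
s=robot.state(); D=np.array([.542,.384])
for y,z in ((0,.13),(15,.13),(30,.13)):
    a=np.radians(y); G=[*(D-.0945*np.array([np.cos(a),np.sin(a)])),z]; print(G); dishgo(s,G,y,0,31.5)
```

```text
[np.float64(0.4475), np.float64(0.384), 0.13]
0 0 tz [ 0.52  0.43 -0.74] d [ 19.7  14.  -22.5] r [-0.4  3.1 -2.1]
[np.float64(0.4507200094156831), np.float64(0.3595416002378118), 0.13]
15 0 tz [ 0.39  0.55 -0.74] d [  0.3  21.1 -30.5] r [  7.    9.7 -13.4]
[np.float64(0.4601605993423706), np.float64(0.33675), 0.13]
30 0 tz [ 0.24  0.63 -0.74] d [-18.   32.8 -35.2] r [ 14.3  16.3 -24.7]
```

```bash
python3 -m creep '[{"dx":8,"dy":5,"dz":-10,"rx":0,"ry":1.5,"rz":-1},{"dx":16,"dy":12,"dz":-19,"rx":1,"ry":4,"rz":-4},{"dx":9,"dy":18,"dz":-27,"rx":4,"ry":7,"rz":-9},{"dx":0,"dy":21,"dz":-30.5,"rx":7,"ry":9.7,"rz":-13.4},{"dx":-6,"dy":25,"dz":-32,"rx":9.5,"ry":12,"rz":-17},{"dx":-12,"dy":29,"dz":-34,"rx":12,"ry":14,"rz":-21},{"dx":-17,"dy":32,"dz":-35,"rx":14,"ry":16,"rz":-24},{"dx":-18,"dy":33,"dz":-35,"rx":14.3,"ry":16.3,"rz":-24.7},{"dx":-18,"dy":33,"dz":-35,"rx":14.3,"ry":16.3,"rz":-24.7}]'
python3 - <<'E'
from h import *; from plant import robot
s=robot.state(); print(s["q"],s["contact_force"],s["torque"])
for z in (.13,.076,.067): dishgo(s,[.460,.337,z],30,0,31.5)
E
```

```text
time_s: 18.4
position: [0.4651, 0.3486, 0.1156]
eef_rot: [148.5, -30.0, 120.0]
contact_force: [-0.1, -0.2, -1.5]
opening: 0.225
[  15.42122448  -11.57094021  130.64662132   50.26056742   44.9578281
 -127.77857261] [-0.10482881 -0.19090327 -1.51673166] [-0.69031377  0.45934025 -0.00584831]
30 0 tz [ 0.24  0.63 -0.74] d [ 0.7 -0.2 -0.2] r [0.  0.1 0. ]
30 0 tz [ 0.24  0.63 -0.74] d [-26.2 -24.7  39.7] r [0.  0.1 0. ]
30 0 tz [ 0.24  0.63 -0.74] d [-30.7 -28.8  46.4] r [0.  0.1 0. ]
```

```bash
python3 -m creep '[{"dx":-4,"dy":-4,"dz":6,"rx":0,"ry":0,"rz":0},{"dx":-9,"dy":-8.5,"dz":13.5,"rx":0,"ry":0,"rz":0},{"dx":-14,"dy":-13,"dz":21,"rx":0,"ry":0,"rz":0},{"dx":-18,"dy":-17,"dz":27,"rx":0,"ry":0,"rz":0},{"dx":-21,"dy":-20,"dz":32,"rx":0,"ry":0,"rz":0},{"dx":-23,"dy":-22,"dz":35,"rx":0,"ry":0,"rz":0},{"dx":-24,"dy":-23,"dz":37,"rx":0,"ry":0,"rz":0},{"dx":-24,"dy":-23,"dz":37,"rx":0,"ry":0,"rz":0}]'; python3 -m creep '[{"dx":-1.2,"dy":-1.1,"dz":1.9,"rx":0,"ry":0,"rz":0},{"dx":-2.3,"dy":-2.2,"dz":3.6,"rx":0,"ry":0,"rz":0},{"dx":-2.3,"dy":-2.2,"dz":3.6,"rx":0,"ry":0,"rz":0}]'; python3 -m creep '[{"dx":-1.2,"dy":-1.1,"dz":1.9,"rx":0,"ry":0,"rz":0},{"dx":-2.3,"dy":-2.2,"dz":3.6,"rx":0,"ry":0,"rz":0},{"dx":-2.3,"dy":-2.2,"dz":3.6,"rx":0,"ry":0,"rz":0}]'
python3 - <<'E'
from h import *; from plant import robot
s=robot.state(); print(s["contact_force"],s["torque"]); dishgo(s,[.460,.337,.066],30,0,31.5)
E
```

```text
time_s: 19.4
position: [0.4645, 0.3493, 0.0659]
eef_rot: [148.5, -30.0, 120.0]
contact_force: [-0.7, 0.2, -2.8]
opening: 0.225
time_s: 19.77
position: [0.4644, 0.3494, 0.061]
eef_rot: [148.5, -30.0, 120.0]
contact_force: [-0.4, 0.2, -1.8]
opening: 0.225
time_s: 20.15
position: [0.4648, 0.3499, 0.057]
eef_rot: [148.4, -30.0, 120.0]
contact_force: [-2.2, 0.2, 1.7]
opening: 0.224
[-2.19875257  0.18818877  1.67232256] [0.1988757  0.10422555 0.37230915]
30 0 tz [ 0.24  0.63 -0.74] d [-3.1 -2.6  3.1] r [ 0.1 -0.   0. ]
```

```bash
python3 -m creep '[{"dx":-1,"dy":-0.7,"dz":1.5,"rx":-1,"ry":0,"rz":0},{"dx":-2,"dy":-1.5,"dz":3,"rx":-2,"ry":0,"rz":0},{"dx":-2.5,"dy":-2,"dz":4,"rx":-2,"ry":0,"rz":0},{"dx":-2.5,"dy":-2,"dz":4,"rx":-2,"ry":0,"rz":0}]';  python3 - <<'E'
from h import *; from plant import robot
s=robot.state(); print(s["contact_force"],s["torque"]); dishgo(s,[.460,.337,.066],30,0,33.5)
E
```

```text
time_s: 20.65
position: [0.4648, 0.3509, 0.0529]
eef_rot: [146.3, -30.1, 120.1]
contact_force: [-6.6, -2.0, 8.1]
opening: 0.228
[-6.64547404 -2.01881397  8.05834088] [0.63969496 0.33167001 0.79402815]
30 0 tz [ 0.27  0.64 -0.72] d [-1.8 -0.4 -0.6] r [ 0.1 -0.2  0.1]
```

```bash
python3 -m creep '[{"dx":0,"dy":0,"dz":0,"rx":0,"ry":0,"rz":0},{"dx":0,"dy":0,"dz":0,"rx":0,"ry":0,"rz":0},{"dx":0,"dy":0,"dz":0,"rx":0,"ry":0,"rz":0},{"dx":0,"dy":0,"dz":0,"rx":0,"ry":0,"rz":0}]' 0.6; python3 -m creep '[{"dx":0,"dy":0,"dz":-6,"rx":0,"ry":0,"rz":0},{"dx":0,"dy":0,"dz":-20,"rx":0,"ry":0,"rz":0},{"dx":0,"dy":0,"dz":-40,"rx":0,"ry":0,"rz":0},{"dx":0,"dy":0,"dz":-65,"rx":0,"ry":0,"rz":0},{"dx":0,"dy":0,"dz":-95,"rx":0,"ry":0,"rz":0},{"dx":0,"dy":0,"dz":-120,"rx":0,"ry":0,"rz":0},{"dx":0,"dy":0,"dz":-130,"rx":0,"ry":0,"rz":0},{"dx":0,"dy":0,"dz":-130,"rx":0,"ry":0,"rz":0}]'
python3 - <<'E'
from h import *; from plant import robot
s=robot.state(); print(s["contact_force"],s["q"])
t=robot.grab_frame("top"); w=robot.grab_frame("wrist"); g=robot.grab_frame("side"); pickle.dump((t,w,g),open("p9.pkl","wb"))
cv2.imwrite("pics/t9.png",t["pixels"][:,:,::-1])
# dish rim: fit on synthetic? inner floor/rim segmentation around expected position
im=t["pixels"].astype(int); p=pj(t,[.54,.384,.064],1); print("exp rim px",p)
x0,y0=int(p[0])-40,int(p[1])-40; c=im[y0:y0+80,x0:x0+80]
h=cv2.cvtColor(c.astype(np.uint8),cv2.COLOR_RGB2HSV)
for r in range(8,76,2): print("".join("#" if (h[r,k,1]<12) else ("b" if h[r,k,1]<45 and h[r,k,2]>150 else ("o" if 14<h[r,k,0]<30 and h[r,k,1]>45 else "k" if h[r,k,2]<90 else ".")) for k in range(80)))
E
```

```text
time_s: 21.15
position: [0.4648, 0.3508, 0.0526]
eef_rot: [146.3, -30.1, 120.1]
contact_force: [0.3, -0.5, -0.4]
opening: 0.573
time_s: 22.15
position: [0.43, 0.2674, 0.1467]
eef_rot: [146.2, -30.1, 120.1]
contact_force: [0.5, 0.5, -0.1]
opening: 0.597
[ 0.50394349  0.47198228 -0.14571996] [   4.39749321  -25.36816008  137.99228118   48.70984798   55.09752945
 -131.11226185]
exp rim px [175.81571074 204.53570407]
................................................................................
................................................................................
................................................................................
................................................................................
................................................................................
...........................................................................bbbbb
...........................................................obbbbbbbbbbbbb...##kk
................................oobbbbbbbbbbbbbbbbbbbbbbbbb#########bbb.#kkk....
.......................bbbbbbbbbb##
[... 1370 characters left out ...]
ooooooobbbbbb....oo...#.ooooooooo.o........kkkkkkkkk
.........................ooooo...........kkkkkkkk.oooooo........................
............................kkkkkkkkkkkkkkkkkk....ooooooo.......................
.............................kkkkkkkkk...kk.......oooooooo......................
...........................................kk......oooooooo.....................
....................................................oooooooo....................
......................................................ooooooo...................
.......................................................ooooooo..................
........................................................ooooooo.................
```

The dish stands alone on the brick. Its rim centre is at about pixel (177,206), which puts it near (0.536, 0.381), and the fingers carry no force. Next is the thermometer.

Run:
```python
from h import *; from plant import robot
s=robot.state(); go(s,[.40,.10,.32],[180,0,90])
```

```text
d [ -25.3   28.6 -241.1] r [ 24.2 -36.9  19.8]
```

```bash
python3 -m creep '[{"dx":-1,"dy":1,"dz":-10,"rx":1,"ry":-1.5,"rz":1},{"dx":-4,"dy":4,"dz":-35,"rx":3.6,"ry":-5.5,"rz":3},{"dx":-7,"dy":8,"dz":-70,"rx":7,"ry":-11,"rz":6},{"dx":-11,"dy":12.6,"dz":-106,"rx":10.6,"ry":-16,"rz":8.7},{"dx":-15,"dy":17,"dz":-142,"rx":14.3,"ry":-22,"rz":11.7},{"dx":-19,"dy":21,"dz":-178,"rx":18,"ry":-27,"rz":14.6},{"dx":-22,"dy":25,"dz":-210,"rx":21,"ry":-32,"rz":17.2},{"dx":-24.5,"dy":28,"dz":-234,"rx":23.5,"ry":-36,"rz":19},{"dx":-25,"dy":28.6,"dz":-241,"rx":24.2,"ry":-37,"rz":19.8}]' 1.0
python3 - <<'E'
from h import *; from plant import robot
s=robot.state(); print(s["q"]); go(s,[.537,-.317,.22],[180,0,73.4])
E
```

```text
time_s: 23.42
position: [0.4006, 0.1008, 0.3204]
eef_rot: [-180.0, 0.1, 90.0]
contact_force: [0.1, -0.2, -0.4]
opening: 1.001
[ 6.71859201e+00 -2.68791563e+01  1.14239668e+02 -6.47215018e-02
  9.26883337e+01 -8.33038501e+01]
d [-417.8  136.4  100.8] r [-0.   0.1 16.6]
```

```bash
python3 -m creep '[{"dx":-20,"dy":7,"dz":4,"rx":0,"ry":0,"rz":0.8},{"dx":-63,"dy":20,"dz":13,"rx":0,"ry":0,"rz":2.5},{"dx":-117,"dy":38,"dz":25,"rx":0,"ry":0,"rz":4.6},{"dx":-171,"dy":56,"dz":38,"rx":0,"ry":0,"rz":6.8},{"dx":-225,"dy":73,"dz":52,"rx":0,"ry":0,"rz":9},{"dx":-280,"dy":91,"dz":66,"rx":0,"ry":0,"rz":11},{"dx":-330,"dy":108,"dz":79,"rx":0,"ry":0,"rz":13},{"dx":-375,"dy":122,"dz":90,"rx":0,"ry":0,"rz":15},{"dx":-408,"dy":133,"dz":98,"rx":0,"ry":0,"rz":16.2},{"dx":-418,"dy":136.4,"dz":101,"rx":0,"ry":0,"rz":16.6}]'
python3 - <<'E'
from h import *; from plant import robot
w=robot.grab_frame("wrist"); t=robot.grab_frame("top"); pickle.dump((w,t),open("p10.pkl","wb")); cv2.imwrite("pics/w10.png",w["pixels"][:,:,::-1])
s=robot.state(); print(s["position"],s["eef_rot"])
o=np.array([.524,-.313]); a=np.radians(-16.6); u=np.array([np.cos(a),np.sin(a)]); v=np.array([-u[1],u[0]])
def P(x,y,z): return [*(o+x*u+y*v),z]
for n,p in [("lens",P(.07,0,.023)),("fl",P(.05,.023,.043)),("fr",P(.05,-.023,.043)),("bl",P(-.062,.023,.043)),("br",P(-.062,-.023,.043)),("gend",P(-.057,-.112,.035))]: print(n,pj(w,p,1).round())
h=cv2.cvtColor(w["pixels"],cv2.COLOR_RGB2HSV)
for r in range(0,420,10): print("%3d "%r+"".join("." if h[r,k,1]>90 else ("k" if h[r,k,2]<90 else ("g" if h[r,k,2]<215 else "#")) for k in range(0,560,5)))
E
```

```text
time_s: 24.68
position: [0.5365, -0.318, 0.2168]
eef_rot: [-179.8, -0.0, 73.3]
contact_force: [-0.3, 1.3, -0.3]
opening: 0.999
[ 0.53662333 -0.31700403  0.21786764] [-1.79818651e+02 -1.53750797e-02  7.33941631e+01]
lens [280. 232.]
fl [304. 220.]
fr [257. 220.]
bl [306. 101.]
br [255. 101.]
gend [158. 106.]
  0 ..............############......................................................kkkkkkkkkkkkkk..................
 10 ..............############......................................................kkkkkkkkkkkkkk..................
 20 .................................................................................kkkkkkkkkkk....................
 30 ...................................................................................kkkkkg.......................
 40 ................................................................................................................
 50 ................................................................................................................
 60 .....................................................................................
[... 3422 characters left out ...]
60 kkkkkkkkkkkkkkkk.kkkkkkkk.k...................................................kk....k.k....kkkkkkkkkkkkkkkkkkkkk
370 kkkkkkkkkkkkkkkkkkkkkk.k........................................................................................
380 kkkkkkkkkkkkkkkkkkkkkkkkkkkkkkkkkkkkkkkkk..k.kk.kkkkkkkkkkkkkkkk.kkkk.k.k.kk.kkkkkkkkkkkkkkkkkkkkkkkkkkkkkkkkkkk
390 k.kkkk.kkkkkkkkkkkkkkkkkk.kkkkkkkkkk.kkk.kk..kk.kkkkkkkkkkkkkk.kkkkkk.kkkkkkkkkkkkkkkkkkkkkkkkkkkkkkkkkkkkkkkkkk
400 kkkkkkkkkkkkkkkkkkkkkkkkk.kkkk.kkkkkkkkkkkkkkk.kkkkkk.kkkkkkkkkkkkkkkkkkkk.kkkkkkkkkkkkkkkkkkkkkkkkkkkkkkkkkkkkk
410 kkkkkkkkkk.kkkkkkkkkkkkkkkkkkkkkkkkkkkkkkkkkkkkkkkkkkkkkk.kkkkkkkkkkkkkkkkkkkkkkkkkkkkkkkkkk.kkkkkkkkkkkkkkkkkkk
```

The barrel shows at columns 260–304 and rows 107–222, within about 4 mm of my estimate. I descend and close.

```bash
python3 -m creep '[{"dx":0,"dy":1,"dz":12,"rx":0,"ry":0,"rz":0},{"dx":0,"dy":3,"dz":40,"rx":0,"ry":0,"rz":0},{"dx":0,"dy":4,"dz":72,"rx":0,"ry":0,"rz":0},{"dx":0,"dy":4,"dz":104,"rx":0,"ry":0,"rz":0},{"dx":0,"dy":4,"dz":134,"rx":0,"ry":0,"rz":0},{"dx":0,"dy":4,"dz":160,"rx":0,"ry":0,"rz":0},{"dx":0,"dy":4,"dz":182,"rx":0,"ry":0,"rz":0},{"dx":0,"dy":4,"dz":198,"rx":0,"ry":0,"rz":0},{"dx":0,"dy":4,"dz":206,"rx":0,"ry":0,"rz":0},{"dx":0,"dy":4,"dz":207.5,"rx":0,"ry":0,"rz":0}]' 1.0;  python3 -m creep '[{"dx":0,"dy":0,"dz":0,"rx":0,"ry":0,"rz":0},{"dx":0,"dy":0,"dz":0,"rx":0,"ry":0,"rz":0},{"dx":0,"dy":0,"dz":0,"rx":0,"ry":0,"rz":0},{"dx":0,"dy":0,"dz":0,"rx":0,"ry":0,"rz":0},{"dx":0,"dy":0,"dz":0,"rx":0,"ry":0,"rz":0},{"dx":0,"dy":0,"dz":0,"rx":0,"ry":0,"rz":0}]' 0
```

```text
time_s: 26.02
position: [0.5399, -0.3179, 0.0102]
eef_rot: [-179.8, -0.0, 73.4]
contact_force: [0.3, 0.5, 0.3]
opening: 1.0
time_s: 26.78
position: [0.54, -0.3178, 0.0103]
eef_rot: [-179.8, -0.0, 73.4]
contact_force: [0.2, -0.0, 0.3]
opening: 0.487
```

```bash
python3 -m creep '[{"dx":0,"dy":0,"dz":-2,"rx":0,"ry":0,"rz":0},{"dx":0,"dy":0,"dz":-8,"rx":0,"ry":0,"rz":0},{"dx":0,"dy":0,"dz":-20,"rx":0,"ry":0,"rz":0},{"dx":0,"dy":0,"dz":-38,"rx":0,"ry":0,"rz":0},{"dx":0,"dy":0,"dz":-62,"rx":0,"ry":0,"rz":0},{"dx":0,"dy":0,"dz":-90,"rx":0,"ry":0,"rz":0},{"dx":0,"dy":0,"dz":-118,"rx":0,"ry":0,"rz":0},{"dx":0,"dy":0,"dz":-142,"rx":0,"ry":0,"rz":0},{"dx":0,"dy":0,"dz":-156,"rx":0,"ry":0,"rz":0},{"dx":0,"dy":0,"dz":-160,"rx":0,"ry":0,"rz":0}]'
python3 - <<'E'
from h import *; from plant import robot
s=robot.state(); print(s["contact_force"],s["torque"])
w,t=pickle.load(open("p10.pkl","rb"))
c=t["pixels"][180:212,290:330]; h=cv2.cvtColor(c,cv2.COLOR_RGB2HSV)
for r in range(32): print("%3d "%(r+180)+"".join("%4d"%h[r,k,1] if h[r,k,1]>60 else "   ." for k in range(10,34)))
m=(h[...,1]>90).astype(np.uint8); n,l,st,ce=cv2.connectedComponentsWithStats(m)
for i in range(1,n): 
    q=ce[i]+[290,180]; print(st[i],q,bp(t,q,.009,1).round(4))
w2=robot.grab_frame("wrist"); pickle.dump(w2,open("w11.pkl","wb")); h=cv2.cvtColor(w2["pixels"],cv2.COLOR_RGB2HSV)
for r in range(60,300,10): print("%3d "%r+"".join("." if h[r,k,1]>90 else ("k" if h[r,k,2]<90 else ("g" if h[r,k,2]<215 else "#")) for k in range(100,460,5)))
E
```

```text
time_s: 28.02
position: [0.5409, -0.3184, 0.172]
eef_rot: [-180.0, 0.0, 73.4]
contact_force: [0.2, 0.4, -3.0]
opening: 0.483
[ 0.15819627  0.40402039 -2.97175548] [ 0.01961622 -0.11136537 -0.02477855]
180    .   .   .   .   .   .   .   .   .   .   .   .   .   .   .   .   .   .   .   .   .   .   .   .
181    .   .   .   .   .   .   .   .   .   .   .   .   .   .   .   .   .   .   .   .   .   .   .   .
182    .   .   .   .   .   .   .   .   .   .   .   .   .   .   .   .   .   .   .   .   .   .   .   .
183    .   .   .   .   .   .   .   .   .   .   .   .   .   .   .   .   .   .   .   .   .   .   .   .
184    .   .   .   .   .   .   .   .   .   .   .   .   .   .   .   .   .   .   .   .   .   .   .   .
185    .   .   .   .   .   .   .   .   .   .   .   .   .   .   .   .   .   .   .   .   .   .   .   .
186    .   .   .   .   .   .   .   .   .   .   .   .   .   .   .   .   .   .   .   .   .   .   .   .
187    .   .   .   .   .   .   .   .   .   .   .   .   .   .   .   .   .   .   .   .   .   .   .   .
188    .   .   .   .   .   .   .   .   .   .   .   .   .   .   .   .   .   .   .   .   .   
[... 3551 characters left out ...]
.......
210 ..............#gggggk..kkgggggkkkkkkkkk.k.k.ggg........................#
220 ..................gggggggggggg.kkkkkkkk.k...ggg.........................
230 ........................kgggggkkkkkkkkk.kk..ggg.........................
240 .........................kggggkkkkkkkkkk...kggg.........................
250 .........................gggggkkkkkkkkkkkk..ggg.........................
260 .........................gggggkkkkkkkkkkkkkkggg.........................
270 .........................kggggkkkkkkkkkkkkk.ggg..................k......
280 kkk.kk.k..k..............kkgggkkkkkkkkkkkkkkggg..................k.k..kk
290 kkkkkkkkkkk..k.........k.kggggkkkkkkkkkkkkkkgkk...........kk..kkkkkk.kkk
```

Run:
```python
from h import *; from plant import robot
s=robot.state(); w=pickle.load(open("w11.pkl","rb")); B=Ro.from_euler("xyz",s["eef_rot"],degrees=True)
G=s["position"]-.019*B.apply([0,0,1])
# thermometer point (x,y,z) in tool coords, grasp at therm x=gx, z=gz ; tool y=heading, tool x=therm y, tool z=-therm z
def P(p,a,gx=.014,gz=.026):
    v=np.array([p[1],p[0]-gx,-(p[2]-gz)]); return G+B.apply(Ro.from_euler("x",a,degrees=True).apply(v))
for a in (-16,-8,0,8,16):
    print(a,*[pj(w,P(p,a),1).round() for p in [(-.062,.023,.04),(-.062,-.023,.04),(-.062,-.023,0),(.05,-.023,.04),(-.057,-.112,.037)]])
t=pickle.load(open("p10.pkl","rb"))[1]
for q in [(308.6,191.7),(307.6,197.2),(312.6,194.8),(314.7,199.3)]: print(bp(t,q,.014,1).round(4))
p=w["pixels"]; cv2.imwrite("pics/w11.png",p[:,:,::-1])
g=cv2.cvtColor(p,cv2.COLOR_RGB2GRAY)
for c in (250,270,290,310): print(c,[int(g[r,c]) for r in range(80,130,3)])
for r in (115,130,145): print(r,[int(g[r,c]) for c in range(205,350,5)])
```

```text
-16 [337.  99.] [225.  99.] [236. 120.] [224. 371.] [ 14. 112.]
-8 [341.  98.] [221.  98.] [233. 109.] [226. 369.] [ -4. 112.]
0 [345. 102.] [216. 102.] [230. 100.] [228. 366.] [-24. 115.]
8 [350. 110.] [212. 110.] [227.  94.] [230. 361.] [-44. 123.]
16 [356. 125.] [207. 125.] [223.  90.] [231. 355.] [-66. 137.]
[ 0.5877 -0.0134  0.014 ]
[ 0.5706 -0.0102  0.014 ]
[ 0.578  -0.0257  0.014 ]
[ 0.564 -0.032  0.014]
250 [208, 214, 211, 207, 168, 194, 43, 56, 74, 98, 117, 141, 161, 96, 99, 99, 97]
270 [200, 201, 183, 178, 185, 189, 42, 45, 37, 89, 105, 113, 115, 119, 136, 132, 128]
290 [190, 173, 186, 202, 221, 222, 35, 44, 40, 88, 104, 110, 113, 129, 131, 132, 130]
310 [141, 122, 191, 207, 211, 222, 47, 41, 36, 94, 106, 110, 121, 128, 135, 134, 135]
115 [200, 204, 187, 142, 151, 150, 150, 153, 155, 155, 93, 97, 114, 108, 111, 114, 118, 114, 113, 113, 116, 118, 125, 120, 121, 105, 131, 162, 128]
130 [38, 34, 31, 93, 93, 97, 95, 97, 98, 98, 102, 94, 130, 130, 133, 127, 131, 126, 127, 132, 132, 130, 131, 138, 130, 115, 70, 134, 163]
145 [34, 33, 34, 36, 89, 96, 95, 97, 102, 97, 92, 94, 84, 129, 132, 127, 124, 131, 131, 133, 137, 131, 134, 130, 113, 88, 55, 167, 153]
```

Run:
```python
from h import *
w=pickle.load(open("w11.pkl","rb")); h=cv2.cvtColor(w["pixels"],cv2.COLOR_RGB2HSV)
for r in range(96,300,12):
    S=h[r:r+3,:,1].mean(0); V=h[r:r+3,:,2].mean(0)
    m=(S<75)&(V>60); print(r,"left V/S 205-240:",[f"{int(V[c])}/{int(S[c])}" for c in range(208,240,4)],"right:",[f"{int(V[c])}/{int(S[c])}" for c in range(320,348,4)])
```

```text
96 left V/S 205-240: ['252/137', '230/157', '230/158', '206/157', '243/147', '248/143', '154/127', '128/125'] right: ['155/149', '182/165', '166/161', '177/160', '214/155', '195/161', '151/167']
108 left V/S 205-240: ['224/158', '243/147', '239/150', '228/148', '125/65', '113/33', '121/38', '117/36'] right: ['110/30', '107/36', '100/36', '132/129', '202/160', '188/159', '205/161']
120 left V/S 205-240: ['42/139', '35/122', '69/42', '171/27', '188/22', '154/29', '195/24', '196/25'] right: ['138/23', '132/24', '126/27', '120/32', '130/119', '198/159', '216/160']
132 left V/S 205-240: ['42/82', '39/90', '40/102', '97/38', '97/33', '102/31', '100/31', '106/29'] right: ['139/24', '136/25', '125/28', '117/24', '166/144', '176/163', '179/162']
144 left V/S 205-240: ['38/62', '41/45', '39/63', '38/56', '90/23', '103/31', '98/28', '102/29'] right: ['140/27', '125/32', '96/36', '125/32', '173/166', '222/157', '207/160']
156 left V/S 205-240: ['27/59', '36/64', '33/52', '33/56', '95/29', '95/21', '102/22', '97/20'] right: ['103/28', '104/31', '99/33', '95/38', '208/165', '171/161', '172/161']
1
[... 1249 characters left out ...]
5']
252 left V/S 205-240: ['228/147', '47/158', '49/147', '43/152', '85/49', '96/39', '100/37', '100/28'] right: ['103/32', '100/37', '95/42', '82/54', '47/152', '50/150', '50/168']
264 left V/S 205-240: ['45/148', '48/149', '45/128', '43/124', '66/61', '95/36', '97/33', '101/29'] right: ['101/30', '160/26', '123/30', '77/46', '41/122', '45/143', '44/151']
276 left V/S 205-240: ['38/170', '36/161', '38/90', '39/104', '35/84', '88/39', '96/28', '99/37'] right: ['126/24', '89/29', '86/35', '74/42', '44/77', '41/96', '34/158']
288 left V/S 205-240: ['38/109', '40/105', '36/82', '35/89', '28/92', '102/30', '114/24', '125/21'] right: ['95/25', '90/22', '87/31', '58/39', '32/76', '35/93', '37/66']
```

```bash
cat >> h.py <<'E'
C=np.array([.578,-.0257,.009])
def aim(s,psi,th,dist,droop=0,up=0.,tgt=C):
    "tool move so that the lens looks at tgt with pitch th (deg), heading psi, from dist"
    Rt=Ro.from_euler("z",psi,degrees=True)*Ro.from_euler("y",th,degrees=True)*Ro.from_euler("xyz",[180,0,90],degrees=True)*Ro.from_euler("x",-droop,degrees=True)
    th_R=Rt*Ro.from_euler("x",droop,degrees=True)
    G=tgt-dist*th_R.apply([0,1,0])-th_R.apply([0,.056,.006]); p=G+.019*Rt.apply([0,0,1])+[0,0,up]
    print("TCP",p.round(4),Rt.as_euler("xyz",degrees=True).round(1),end=" "); go(s,p,Rt.as_euler("xyz",degrees=True))
E
python3 - <<'E'
from h import *; from plant import robot
s=robot.state()
aim(s,20,25,.09,0,.12); aim(s,20,55,.09,0,.08); aim(s,20,55,.09)
E
```

```text
TCP [ 0.4485 -0.0728  0.1789] [-155.    0.  110.] d [ 208.8 -158.5   -7.2] r [ 24.  -8. -36.]
TCP [ 0.4893 -0.058   0.2011] [-125.    0.  110.] d [ 234.7 -123.7  -29.5] r [ 53.  -17.6 -33.7]
TCP [ 0.4893 -0.058   0.1211] [-125.    0.  110.] d [ 234.6 -123.6   50.5] r [ 53.  -17.6 -33.7]
```

```bash
python3 -m creep '[{"dx":0,"dy":0,"dz":-30,"rx":0,"ry":0,"rz":0},{"dx":10,"dy":-5,"dz":-70,"rx":2,"ry":-0.6,"rz":-1.5},{"dx":34,"dy":-18,"dz":-95,"rx":8,"ry":-2.5,"rz":-5},{"dx":66,"dy":-35,"dz":-100,"rx":15,"ry":-5,"rz":-9.5},{"dx":100,"dy":-53,"dz":-100,"rx":23,"ry":-7.5,"rz":-14.5},{"dx":134,"dy":-71,"dz":-100,"rx":30,"ry":-10,"rz":-19},{"dx":168,"dy":-89,"dz":-100,"rx":38,"ry":-12.5,"rz":-24},{"dx":200,"dy":-106,"dz":-100,"rx":45,"ry":-15,"rz":-29},{"dx":226,"dy":-119,"dz":-99,"rx":51,"ry":-17,"rz":-32.5},{"dx":235,"dy":-124,"dz":-99.5,"rx":53,"ry":-17.6,"rz":-33.7}]'
python3 - <<'E'
from h import *; from plant import robot
s=robot.state(); print(s["q"],s["contact_force"]); aim(s,20,55,.09,0,.04); aim(s,20,55,.09)
E
```

```text
time_s: 29.32
position: [0.4889, -0.0559, 0.2685]
eef_rot: [-124.7, -0.2, 110.2]
contact_force: [1.5, 0.4, -2.6]
opening: 0.484
[  -2.15882441   17.85149615   89.06955316  -22.12994741  124.20646161
 -116.19493208] [ 1.46087515  0.37879917 -2.5828748 ]
TCP [ 0.4893 -0.058   0.1611] [-125.    0.  110.] d [-2.4 88.1 61.4] r [-0.3  0.1  0.3]
TCP [ 0.4893 -0.058   0.1211] [-125.    0.  110.] d [ -2.5 120.9  84.1] r [-0.3  0.1  0.3]
```

```bash
python3 -m creep '[{"dx":0,"dy":6,"dz":4,"rx":0,"ry":0,"rz":0},{"dx":-0.5,"dy":22,"dz":15,"rx":0,"ry":0,"rz":0},{"dx":-1,"dy":42,"dz":29,"rx":0,"ry":0,"rz":0},{"dx":-1.5,"dy":64,"dz":44,"rx":-0.2,"ry":0,"rz":0.2},{"dx":-2,"dy":85,"dz":59,"rx":-0.3,"ry":0,"rz":0.3},{"dx":-2.3,"dy":103,"dz":71.5,"rx":-0.3,"ry":0,"rz":0.3},{"dx":-2.5,"dy":115,"dz":80,"rx":-0.3,"ry":0.1,"rz":0.3},{"dx":-2.5,"dy":120,"dz":83.5,"rx":-0.3,"ry":0.1,"rz":0.3},{"dx":-2.5,"dy":121,"dz":84,"rx":-0.3,"ry":0.1,"rz":0.3},{"dx":-2.5,"dy":121,"dz":84,"rx":-0.3,"ry":0.1,"rz":0.3}]'
python3 - <<'E'
from h import *; from plant import robot
s=robot.state(); print(s["q"],s["position"]); aim(s,20,55,.09)
w=robot.grab_frame("wrist"); t=robot.grab_frame("top"); g=robot.grab_frame("side"); pickle.dump((w,t,g),open("p12.pkl","wb"))
h=cv2.cvtColor(w["pixels"],cv2.COLOR_RGB2HSV)
for r in (96,100,104,108,120,156,180,204,252,276):
    V=h[r:r+3,:,2].mean(0); print(r,[int(V[c]) for c in range(208,240,4)],[int(V[c]) for c in range(320,348,4)])
h=cv2.cvtColor(g["pixels"],cv2.COLOR_RGB2HSV)
B=Ro.from_euler("xyz",s["eef_rot"],degrees=True); G=s["position"]-.019*B.apply([0,0,1])
for a in (-10,-5,0,5,10):
    L=G+B.apply(Ro.from_euler("x",a,degrees=True).apply([0,.056,.006])); d=B.apply(Ro.from_euler("x",a,degrees=True).apply([0,1,0]))
    print("a",a,"lens",L.round(3),"side",pj(g,L,1).round(1),"top",pj(t,L,1).round(1),"C side",pj(g,C,1).round(1))
p=pj(g,G,1); x0,y0=int(p[0])-20,int(p[1])-25
print(x0,y0)
for r in range(y0,y0+60): print("%3d "%r+"".join("o" if 12<h[r,c,0]<30 and h[r,c,1]>90 else "." if h[r,c,1]>100 else ("k" if h[r,c,2]<70 else "g" if h[r,c,2]<150 else "#") for c in range(x0,x0+70)))
E
```

```text
time_s: 30.58
position: [0.49, -0.0579, 0.1219]
eef_rot: [-125.1, 0.1, 110.0]
contact_force: [-0.4, 0.5, -1.9]
opening: 0.486
[  -2.38143433   26.2888449    93.22708751  -19.66088693  112.03551671
 -110.87510437] [ 0.48998856 -0.0579293   0.12192653]
TCP [ 0.4893 -0.058   0.1211] [-125.    0.  110.] d [0.2 0.3 1. ] r [ 0.1  0.  -0.1]
96 [214, 215, 216, 214, 214, 217, 155, 136] [141, 195, 186, 185, 184, 184, 186]
100 [215, 212, 213, 218, 216, 229, 78, 76] [52, 185, 184, 187, 182, 187, 183]
104 [255, 245, 202, 213, 216, 220, 62, 63] [158, 171, 187, 185, 185, 185, 185]
108 [255, 254, 245, 214, 214, 225, 228, 229] [208, 193, 160, 168, 185, 187, 184]
120 [53, 49, 186, 224, 226, 227, 228, 227] [190, 178, 151, 121, 128, 185, 185]
156 [63, 62, 63, 60, 235, 220, 223, 225] [189, 172, 146, 119, 193, 184, 186]
180 [58, 58, 53, 47, 218, 222, 220, 219] [201, 171, 139, 113, 191, 185, 187]
204 [47, 50, 41, 26, 213, 218, 221, 221] [193, 163, 134, 100, 189, 186, 187]
252 [167, 43, 43, 43, 186, 216, 216, 219] [190, 157, 128, 96, 30, 32, 32]
276 [44, 45, 60, 35, 39, 130, 163, 189] [188, 151, 127, 87, 49
[... 4271 characters left out ...]
###..............oooooooo
238 ............gg.gggggg##########################.............##o##ooooo
239 ............##gggggggg########################.............######ooooo
240 ............#####ggggggg#####################.............oo######oo#o
241 ............######g.ggggg####################............ooo######o#oo
242 .............######...ggggg#################............ooooo#######oo
243 .............g####oo...ggggg###############............##oooo########o
244 ..............g#oooooo...ggggg############............oo##ooooo######o
245 ...............ooooooo....ggggg##########............ooo#oooooooo###..
246 ...............ooooooo......ggggg#######............ooo#oooooo#ooo#...
```

The wrist edges of the barrel are unchanged, so there is no slip. I hold here, then also hold with the aim corrected for a possible ±4° of droop, since droop is known only to a few degrees.

```bash
python3 -m creep '[{"dx":0,"dy":0,"dz":0,"rx":0,"ry":0,"rz":0},{"dx":0,"dy":0,"dz":0,"rx":0,"ry":0,"rz":0},{"dx":0,"dy":0,"dz":0,"rx":0,"ry":0,"rz":0},{"dx":0,"dy":0,"dz":0,"rx":0,"ry":0,"rz":0},{"dx":0,"dy":0,"dz":0,"rx":0,"ry":0,"rz":0},{"dx":0,"dy":0,"dz":0,"rx":0,"ry":0,"rz":0},{"dx":0,"dy":0,"dz":0,"rx":0,"ry":0,"rz":0},{"dx":0,"dy":0,"dz":0,"rx":0,"ry":0,"rz":0},{"dx":0,"dy":0,"dz":0,"rx":0,"ry":0,"rz":0},{"dx":0,"dy":0,"dz":0,"rx":0,"ry":0,"rz":0}]'; python3 -m creep '[{"dx":0,"dy":0,"dz":0,"rx":0,"ry":0,"rz":0},{"dx":0,"dy":0,"dz":0,"rx":0,"ry":0,"rz":0},{"dx":0,"dy":0,"dz":0,"rx":0,"ry":0,"rz":0},{"dx":0,"dy":0,"dz":0,"rx":0,"ry":0,"rz":0},{"dx":0,"dy":0,"dz":0,"rx":0,"ry":0,"rz":0},{"dx":0,"dy":0,"dz":0,"rx":0,"ry":0,"rz":0},{"dx":0,"dy":0,"dz":0,"rx":0,"ry":0,"rz":0},{"dx":0,"dy":0,"dz":0,"rx":0,"ry":0,"rz":0}]'
python3 - <<'E'
from h import *; from plant import robot
s=robot.state(); aim(s,20,55,.09,-4); aim(s,20,55,.09,4)
w,t,g=pickle.load(open("p12.pkl","rb")); h=cv2.cvtColor(t["pixels"],cv2.COLOR_RGB2HSV)
for r in range(184,216): print("%3d "%r+"".join("o" if 12<h[r,c,0]<30 and h[r,c,1]>75 else "." if h[r,c,1]>100 else ("k" if h[r,c,2]<70 else "g" if h[r,c,2]<150 else "#") for c in range(285,345)))
E
```

```text
time_s: 31.98
position: [0.4899, -0.0579, 0.1219]
eef_rot: [-125.1, 0.1, 110.0]
contact_force: [-0.3, -0.3, -2.4]
opening: 0.483
time_s: 32.98
position: [0.4899, -0.0579, 0.1219]
eef_rot: [-125.1, 0.1, 110.0]
contact_force: [0.6, -0.3, -2.3]
opening: 0.484
TCP [ 0.4886 -0.0582  0.1223] [-121.    0.  110.] d [ 0.1 -1.   0.9] r [ 4.1  0.  -0.1]
TCP [ 0.4901 -0.0577  0.1201] [-129.    0.  110.] d [0.1 1.6 0.9] r [-3.9  0.  -0.1]
184 googgoggggogoggggooogoogogoooogoooogkkkkkkkkkkkkkgggg###....
185 ogooggggogggggggggogooooooogoooooooogkkkkkkkkkkkkgg#####...g
186 ogoggogggooggggoggoooogoooooogoooooggkkkkkgoookkkggg####..#g
187 ogoggggoggoggooggggogogoooogoooooooogkkgoooooookkkggg######g
188 oggggggoggoggggoggggoooooooooooooooggooooooooogkkkkgg####ggg
189 ogggggogggoggoggggggoooggoogoooogooooo####googkkkkkgg##gggg#
190 ooggggggggggggggooggoooooogooooooggog#####ggkkkkkkkkggg###..
191 oggggggooggogggggggoggogooooooooogoo#######gggkkkkkkgg###...
192 ogggggogggggoogggggoooogooooggooogog#######ggggkkkkkkg###...
193 oogggggggggggggoggggogoogooooooggogg######gggogkkkkkkg###...
194 gggggggggggogggg
[... 709 characters left out ...]
goggggggggggoooggggggogoooggggggggg#gkkg#####g###.
206 gggggggggggggggggggoggogogooogo#oooooggggggggggkkk#####g###.
207 ogggggoggggggggggggggogoogoooooooooooggggggggggkkkg####gg##.
208 ogggggggggggogogggoggggggogogoo#ooooogggggkgggggkkg####gg##.
209 ggogggogggggggggggggggggggogggoo#oggoggggkkgggggkkg####gg##.
210 gggggggggggggoggggogggggoggoogooooogogggkkkkgggggkg####gg###
211 gggoooggggggggggggggggggggggggogogogoggkkkkkgggggggg###ggggg
212 gggggggggggogggggggogggogggggggooooooggkkkkkkggggggg##gggggk
213 oggggogoggoggogggggggggggggoggogogggoogkkkkkkggggggggggkkkkk
214 gogggggggggooggggoggggggggggoogooooogogkkkkkkkggggggkkkkkkkk
215 ggggggoggggogggggggggooggggoggoooooooogkkkkkkkkgggggkkkkkkkk
```

```bash
python3 -m creep '[{"dx":0,"dy":-0.5,"dz":0.5,"rx":2,"ry":0,"rz":0},{"dx":0,"dy":-1,"dz":0.9,"rx":4,"ry":0,"rz":0},{"dx":0,"dy":-1,"dz":0.9,"rx":4,"ry":0,"rz":0},{"dx":0,"dy":-1,"dz":0.9,"rx":4,"ry":0,"rz":0},{"dx":0,"dy":-1,"dz":0.9,"rx":4,"ry":0,"rz":0},{"dx":0,"dy":-1,"dz":0.9,"rx":4,"ry":0,"rz":0},{"dx":0,"dy":-1,"dz":0.9,"rx":4,"ry":0,"rz":0},{"dx":0,"dy":-1,"dz":0.9,"rx":4,"ry":0,"rz":0},{"dx":0,"dy":-1,"dz":0.9,"rx":4,"ry":0,"rz":0},{"dx":0,"dy":-1,"dz":0.9,"rx":4,"ry":0,"rz":0}]'; python3 -m creep '[{"dx":0,"dy":0,"dz":0,"rx":0,"ry":0,"rz":0},{"dx":0,"dy":0,"dz":0,"rx":0,"ry":0,"rz":0},{"dx":0,"dy":0,"dz":0,"rx":0,"ry":0,"rz":0},{"dx":0,"dy":0,"dz":0,"rx":0,"ry":0,"rz":0},{"dx":0,"dy":0,"dz":0,"rx":0,"ry":0,"rz":0},{"dx":0,"dy":0,"dz":0,"rx":0,"ry":0,"rz":0},{"dx":0,"dy":0,"dz":0,"rx":0,"ry":0,"rz":0},{"dx":0,"dy":0,"dz":0,"rx":0,"ry":0,"rz":0},{"dx":0,"dy":0,"dz":0,"rx":0,"ry":0,"rz":0}]'
python3 - <<'E'
from h import *; from plant import robot
s=robot.state(); aim(s,20,55,.09,4)
E
```

```text
time_s: 34.22
position: [0.4886, -0.0583, 0.1222]
eef_rot: [-121.1, 0.1, 110.0]
contact_force: [-0.2, 0.7, -2.8]
opening: 0.482
time_s: 35.35
position: [0.4886, -0.0583, 0.1222]
eef_rot: [-121.1, 0.1, 110.0]
contact_force: [0.3, 0.1, -2.3]
opening: 0.481
TCP [ 0.4901 -0.0577  0.1201] [-129.    0.  110.] d [ 0.1  2.6 -0.2] r [-7.9  0.  -0.1]
```

```bash
python3 -m creep '[{"dx":0,"dy":1,"dz":0,"rx":-3,"ry":0,"rz":0},{"dx":0,"dy":2,"dz":0,"rx":-6,"ry":0,"rz":0},{"dx":0,"dy":2.6,"dz":-0.2,"rx":-7.9,"ry":0,"rz":0},{"dx":0,"dy":2.6,"dz":-0.2,"rx":-7.9,"ry":0,"rz":0},{"dx":0,"dy":2.6,"dz":-0.2,"rx":-7.9,"ry":0,"rz":0},{"dx":0,"dy":2.6,"dz":-0.2,"rx":-7.9,"ry":0,"rz":0},{"dx":0,"dy":2.6,"dz":-0.2,"rx":-7.9,"ry":0,"rz":0},{"dx":0,"dy":2.6,"dz":-0.2,"rx":-7.9,"ry":0,"rz":0},{"dx":0,"dy":2.6,"dz":-0.2,"rx":-7.9,"ry":0,"rz":0},{"dx":0,"dy":2.6,"dz":-0.2,"rx":-7.9,"ry":0,"rz":0}]'; python3 -m creep '[{"dx":0,"dy":0,"dz":0,"rx":0,"ry":0,"rz":0},{"dx":0,"dy":0,"dz":0,"rx":0,"ry":0,"rz":0},{"dx":0,"dy":0,"dz":0,"rx":0,"ry":0,"rz":0},{"dx":0,"dy":0,"dz":0,"rx":0,"ry":0,"rz":0},{"dx":0,"dy":0,"dz":0,"rx":0,"ry":0,"rz":0},{"dx":0,"dy":0,"dz":0,"rx":0,"ry":0,"rz":0},{"dx":0,"dy":0,"dz":0,"rx":0,"ry":0,"rz":0},{"dx":0,"dy":0,"dz":0,"rx":0,"ry":0,"rz":0},{"dx":0,"dy":0,"dz":0,"rx":0,"ry":0,"rz":0}]'
python3 - <<'E'
from h import *; from plant import robot
s=robot.state(); go(s,s["position"]+[0,0,.15],s["eef_rot"]); go(s,[.54,-.318,.25],[180,0,73.4]);
E
```

```text
time_s: 36.6
position: [0.4901, -0.0578, 0.12]
eef_rot: [-129.0, 0.1, 110.0]
contact_force: [0.1, 0.3, -3.2]
opening: 0.486
time_s: 37.72
position: [0.4901, -0.0578, 0.1201]
eef_rot: [-129.0, 0.1, 110.0]
contact_force: [-1.2, -0.5, -2.9]
opening: 0.486
d [  -0.2 -116.6  -94.4] r [0. 0. 0.]
d [-261.8 -127.2  -48.9] r [-49.2  16.3  34.1]
```

```bash
python3 -m creep '[{"dx":0,"dy":-20,"dz":-16,"rx":0,"ry":0,"rz":0},{"dx":0,"dy":-55,"dz":-45,"rx":0,"ry":0,"rz":0},{"dx":0,"dy":-92,"dz":-75,"rx":0,"ry":0,"rz":0},{"dx":-15,"dy":-116,"dz":-94,"rx":-3,"ry":1,"rz":2},{"dx":-55,"dy":-119,"dz":-86,"rx":-10,"ry":3.5,"rz":7},{"dx":-100,"dy":-121,"dz":-77,"rx":-18.5,"ry":6,"rz":13},{"dx":-145,"dy":-122,"dz":-69,"rx":-27,"ry":9,"rz":19},{"dx":-190,"dy":-124,"dz":-61,"rx":-36,"ry":12,"rz":25},{"dx":-232,"dy":-126,"dz":-54,"rx":-44,"ry":14.5,"rz":30.3},{"dx":-258,"dy":-127,"dz":-49,"rx":-49,"ry":16.2,"rz":33.8}]'
python3 - <<'E'
from h import *; from plant import robot
s=robot.state(); go(s,[.54,-.318,.0115],[180,0,73.4])
w=robot.grab_frame("wrist"); h=cv2.cvtColor(w["pixels"],cv2.COLOR_RGB2HSV)
for r in (100,108,120,156,204,252,276):
    V=h[r:r+3,:,2].mean(0); print(r,[int(V[c]) for c in range(208,240,4)],[int(V[c]) for c in range(320,348,4)])
E
```

```text
time_s: 38.98
position: [0.5377, -0.3166, 0.2529]
eef_rot: [180.0, 0.1, 73.4]
contact_force: [-0.5, 0.6, -2.5]
opening: 0.485
d [-2.000e-01  2.400e+00  2.414e+02] r [0.  0.1 0. ]
100 [246, 251, 247, 250, 228, 236, 67, 67] [68, 254, 251, 121, 187, 185, 184]
108 [244, 235, 232, 221, 124, 106, 109, 109] [108, 104, 90, 229, 164, 186, 185]
120 [38, 32, 71, 166, 179, 190, 190, 188] [132, 130, 124, 118, 172, 174, 188]
156 [28, 25, 31, 29, 93, 93, 89, 94] [104, 97, 96, 92, 254, 251, 250]
204 [29, 30, 28, 21, 84, 88, 97, 94] [104, 100, 96, 87, 239, 254, 250]
252 [234, 29, 30, 30, 74, 84, 90, 91] [100, 89, 89, 77, 34, 37, 35]
276 [27, 30, 27, 25, 33, 83, 85, 91] [136, 106, 92, 70, 36, 28, 29]
```

Edges are unchanged, so there is still no slip. I set it down gently.

```bash
python3 -m creep '[{"dx":0,"dy":1,"dz":15,"rx":0,"ry":0,"rz":0},{"dx":0,"dy":2,"dz":45,"rx":0,"ry":0,"rz":0},{"dx":0,"dy":2.4,"dz":80,"rx":0,"ry":0,"rz":0},{"dx":0,"dy":2.4,"dz":115,"rx":0,"ry":0,"rz":0},{"dx":0,"dy":2.4,"dz":148,"rx":0,"ry":0,"rz":0},{"dx":0,"dy":2.4,"dz":178,"rx":0,"ry":0,"rz":0},{"dx":0,"dy":2.4,"dz":203,"rx":0,"ry":0,"rz":0},{"dx":0,"dy":2.4,"dz":220,"rx":0,"ry":0,"rz":0},{"dx":0,"dy":2.4,"dz":230,"rx":0,"ry":0,"rz":0},{"dx":0,"dy":2.4,"dz":232,"rx":0,"ry":0,"rz":0}]'; python3 -m creep '[{"dx":0,"dy":0,"dz":2,"rx":0,"ry":0,"rz":0},{"dx":0,"dy":0,"dz":4,"rx":0,"ry":0,"rz":0},{"dx":0,"dy":0,"dz":6.5,"rx":0,"ry":0,"rz":0},{"dx":0,"dy":0,"dz":8.5,"rx":0,"ry":0,"rz":0},{"dx":0,"dy":0,"dz":9.8,"rx":0,"ry":0,"rz":0},{"dx":0,"dy":0,"dz":9.8,"rx":0,"ry":0,"rz":0}]'
```

```text
time_s: 40.28
position: [0.5391, -0.3204, 0.0201]
eef_rot: [180.0, 0.2, 73.3]
contact_force: [0.3, -0.2, -2.5]
opening: 0.485
time_s: 41.02
position: [0.539, -0.3205, 0.0105]
eef_rot: [180.0, 0.2, 73.3]
contact_force: [-0.2, -0.1, -0.2]
opening: 0.483
```

The weight comes off at the same height as the pick-up, which confirms negligible droop. I release and retreat.

```bash
python3 -m creep '[{"dx":0,"dy":0,"dz":0,"rx":0,"ry":0,"rz":0},{"dx":0,"dy":0,"dz":0,"rx":0,"ry":0,"rz":0},{"dx":0,"dy":0,"dz":0,"rx":0,"ry":0,"rz":0},{"dx":0,"dy":0,"dz":0,"rx":0,"ry":0,"rz":0},{"dx":0,"dy":0,"dz":0,"rx":0,"ry":0,"rz":0},{"dx":0,"dy":0,"dz":0,"rx":0,"ry":0,"rz":0}]' 1.0; python3 -m creep '[{"dx":0,"dy":0,"dz":-10,"rx":0,"ry":0,"rz":0},{"dx":0,"dy":0,"dz":-30,"rx":0,"ry":0,"rz":0},{"dx":0,"dy":0,"dz":-60,"rx":0,"ry":0,"rz":0},{"dx":0,"dy":0,"dz":-95,"rx":0,"ry":0,"rz":0},{"dx":0,"dy":0,"dz":-130,"rx":0,"ry":0,"rz":0},{"dx":0,"dy":0,"dz":-165,"rx":0,"ry":0,"rz":0},{"dx":0,"dy":0,"dz":-195,"rx":0,"ry":0,"rz":0},{"dx":0,"dy":0,"dz":-210,"rx":0,"ry":0,"rz":0},{"dx":0,"dy":0,"dz":-210,"rx":0,"ry":0,"rz":0}]'
python3 - <<'E'
from h import *; from plant import robot
s=robot.state(); print(s["contact_force"])
t=robot.grab_frame("top"); w=robot.grab_frame("wrist"); p9=pickle.load(open("p9.pkl","rb"))[0]; t0=pickle.load(open("f0.pkl","rb"))["top"]
c=t["pixels"][180:212,290:330]; m=(cv2.cvtColor(c,cv2.COLOR_RGB2HSV)[...,1]>90).astype(np.uint8); n,l,st,ce=cv2.connectedComponentsWithStats(m)
for i in range(1,n): print("slugs",st[i],bp(t,ce[i]+[290,180],.009,1).round(4))
m=(s["eef_rot"],s["position"]); print(m)
h=cv2.cvtColor(w["pixels"],cv2.COLOR_RGB2HSV)
for r in range(90,250,10): print("%3d "%r+"".join("." if h[r,k,1]>90 else ("k" if h[r,k,2]<90 else ("g" if h[r,k,2]<215 else "#")) for k in range(120,360,5)))
# blobs that changed against the first picture, over the bystander area
d=(np.abs(t["pixels"].astype(int)-t0["pixels"]).max(2)>50)[100:280,150:480].astype(np.uint8); n,l,st,ce=cv2.connectedComponentsWithStats(d)
for i in range(1,n):
    if st[i][4]>25: print("changed",st[i][:4]+[150,100,0,0],st[i][4],bp(t,ce[i]+[150,100],.03,1).round(3)[:2])
x=t["pixels"][165:265,140:240]; y=p9["pixels"][165:265,140:240]; print("dish area change since release",(np.abs(x.astype(int)-y).max(2)>50)[20:62,20:60].sum())
E
```

```text
time_s: 41.78
position: [0.539, -0.3205, 0.0105]
eef_rot: [180.0, 0.2, 73.3]
contact_force: [0.7, 0.5, 0.2]
opening: 0.99
time_s: 42.9
position: [0.5397, -0.3201, 0.2226]
eef_rot: [179.8, 0.3, 73.3]
contact_force: [0.1, -0.2, 1.0]
opening: 1.0
[ 0.09531    -0.20279919  0.95046528]
slugs [16  9 11 14 85] [ 0.5768 -0.0193  0.009 ]
(array([179.78820162,   0.27731466,  73.28655142]), array([ 0.53972788, -0.32012665,  0.22255314]))
 90 ................................................
100 .........kk.k.k.............kkk....k............
110 ........kkkkkkkkkkkkkkkk...ggggggg#gg...........
120 ........gkkggkkkkkkkkkkkkkk.g#ggg#ggg...........
130 ...........kkkkgggggkkkkkkkk#kkkkkkgg...........
140 .......................kkggg#kkkkkkgg...........
150 .......................g#ggg#gkkkkkgg...........
160 ...........................g#gkkkkkgg...........
170 ...........................g##kkkkkkg...........
180 ............................##kkkkkkg...........
190 ............................########g...........
200 ............................########g...........
210 ............................########g...........
220 ...............................gg...............
230 ...............................gg...............
240 ................................................
changed [288 143 192 137] 10482 [ 0.479 -0.32 ]
changed [305 189  13  15] 131 [ 0.571 -0.019]
changed [172 201  12  14] 144 [0.537 0.386]
changed [163 218  37  59] 798 [0.409 0.385]
changed [184 223  24  37] 300 [0.435 0.328]
dish area change since release 0
```

```bash
python3 -c "
from plant import robot
print(robot.job_done())"
```

```text
the job is handed in; nothing more can be done
None
```

The job is handed in at about 43 s of the 72 s allowed; no verdict came back. By my last checks everything ended where it should. The thermometer's aim could not be confirmed by eye.

**What I did**
- **Slugs:** I tipped the dish about 100° over the tray and all four slugs landed near its middle. They had not moved between the tip and the final check, and the fingers never went near them.
- **Dish:** I set it back on the brick turned about 30° from where it started. The dish had drooped in the grip and a wrist joint reached its limit on the first lowering, so I had to turn it to get it down. The fingers read no force after release. The picture puts the base centre about 11 mm (brick x) and 54 mm (brick y) from the brick's middle, with no change since release.
- **Thermometer:** I held it about 9 cm from the middle slug, looking 55° down. I made three holds of about 2 s each, with the aim shifted a few degrees between them because I knew the droop only to a few degrees.
- **Laying it back:** Its weight came off at the same height as at pick-up. The final wrist picture shows it lying where it started on the mat.

**Less certain**
- **Aim:** the gripper hid the slugs during the holds, so the aim rests on calculation only. The barrel showed no slip before or after.
- **Dish uprightness:** this was inferred from the force and one top view, because I had used all 12 picture views by then.
- **Bystanders:** comparing the first and last top pictures showed changes only at the dish, slugs and handle, plus one large area on the right (mat, ring clamp and third hand) where the arm was in view. The bystanders there could not be checked this way.

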